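Find the heavy side of a specimen rotator wheel and hold it down

ROBOT

A 6-joint arm with a two-finger parallel gripper is mounted at the origin on a cart in front of the work surface, level with it; the furniture and walls round the work are solid. World frame = base frame: x ahead of the robot, y to its left, z up, the work surface at z = 0. Lengths are in m, angles in rad, forces in N, time in s.
With the tool pointing down it reaches from about 0.35 to 0.85 m from the base axis. Payload 8.1 kg.
Tool frame: the origin (TCP) lies at the very end of the fingers, on their centre line; the grasp point (between the pads) lies 19 mm behind it; z points along the fingers, y is the line along which they close (so a half turn about z gives the same grasp; the last joint's range is limited). The gripper opens to 93 mm and grips with 3 to 60 N. Pads are 15 mm wide; open, the fingers measure 128 mm over their backs; the gripper's body (75 mm by 188 mm) begins 65 mm behind the grasp point.
Start: joints at [1.236, 0.13, 1.488, -0, 1.523, -0.085], TCP at [0.148, 0.581, 0.219] pointing down, gripper open.
Joint ranges: [-2.96, 2.96], [-0.89, 2.26], [0.02, 2.5], [-1.34, 4.48], [0, 2.73], [-2.66, 2.66]. Speed limits (rad/s): [2.39, 2.39, 2.79, 3.14, 3.14, 3.14].

INTERFACE

Orientations are given as a rotation vector (axis times angle).
In Python, from plant import monitor, eyes, ticket gives the robot as it stands.
- The arm moves only by the tool arm_command, never from a script. Its argument "deltas" is a list that holds one entry, the list of rows, each a list of 6 numbers: the shift along the world's x, y, z in cm, then the turn, a rotation vector about the world's x, y, z in degrees. In form: [[[tx, ty, tz, rx, ry, rz], ...]]. A call has 1 to 12 rows; each row shifts and turns the commanded pose from where the row before left it; what a row does not reach is not made up. A row lasts 1/12 s, in which the tool goes at most 41.7 mm and 7.16 degrees, less where a joint would pass 70% of its speed; a pose out of reach is approached as far as the arm can. A call is refused whole if a number of a shift passes 4.17 or a number of a turn 7.16, either way. A call with a gripper value outside its range is refused whole. "gripper" is the opening, from -1 (shut) to 1 (fully open), set as the call begins (left out, the last holds). The fingers move at their own pace and stop on an object; "squeeze" is the grip in N (left out, the last holds). Time passes only in rows, so rows that do not move let the fingers close. It gives the time, the measured TCP pose, the force, the opening and the grip force at its end, in the units of the state.
- monitor.read_state(): the state, without advancing time (a new reading comes with each control period).
- eyes.read_camera(name): name is "side" or "top" or "wrist"; returns the picture (420x560x3 uint8, blue, green, red); there is no depth.
- eyes.camera_model(name): a dict with "fx", "fy", "cx", "cy" (pixels), "rvec" (rotation vector, rad) and "tvec" (3), from world to camera coordinates, as OpenCV has them. Camera axes: x right, y down, z forward; pixel columns grow to the right and rows downward; lengths in m; the calibration is good to about 2 mm. The wrist camera is an equidistant fisheye: a pixel r from the principal point sees the ray r / f radians off the axis. A picture is of the moment at which its call begins: read the wrist's pose just before it. camera_model takes no time and is no camera call; for the wrist camera it gives the pose at the moment of the call.
- ticket.close_job(): hands the job in; it is judged then, once.
The state is a dict: "t": time; "q": joint angles; "dq": joint speeds; "joint_torque": joint torques, N m; "tool_pos": TCP position; "orientation": TCP orientation; "force": force on the tool from outside, world axes, zero at the start; "wrist_torque": the same for the moment, N m; "opening": finger opening in m; "gripper_force": force on a finger pad.
Only numpy, scipy, OpenCV 4.12 (cv2) and the standard library are available. Lean on these libraries where they do the work, as an engineer would, in place of code of your own. Each camera call takes 0.05 s, during which the arm holds its last target. There are 200 camera calls.

TASK

The six lidded pots on the specimen rotator's wheel are filled unevenly, but they are opaque and the drive's drag keeps the wheel wherever it is left, so you cannot see which side is heavy. Grip the wheel by its rim, turn it slowly by hand and feel which way it pulls, then turn it until the heavy side is straight down. Finish while still holding the wheel there firmly and still, so that a colleague can swap pots between bottom and top; leave the dish, bottle and plaster roll beside it alone.

Things in the scene. Friction and masses are not known exactly. Their poses are not given: they have to be found in the camera images.
- rotator: specimen rotator, fixed: grey base plate 215 x 150 mm on rubber feet, white drive housing 105 x 126 mm, top at 190 mm. Origin on the work surface under the housing; x points back, z up. The wheel stands upright in front of the housing, 37 mm clear of it, on a level axle along this x axis.
- rotator_axle (a point): fixed point on the rotator's axle, in the middle of the wheel's thickness, 155 mm above the work surface and 90 mm in front of the rotator's origin; axes as the rotator's: x along the axle, away from the wheel's front, z up.
- wheel: white round wheel, 260 mm diameter, 10 mm thick, turns on the axle without end. Origin on the axle in mid thickness; x along the axle to the back; z towards the pip. Drag of about 0.45 N m opposes turning and keeps it where it is left. Its heavy side pulls down with at most 0.25 to 0.37 N m (when level), differs each time and starts at least 57 degrees from straight down.
- wheel_pip (a point): small moulded round pip, 8 mm wide, on the wheel's front face 119 mm from the axle; shows how far the wheel has turned, says nothing of the heavy side. Six like opaque lidded pots, 53 mm diameter, stand 69 mm out of the front face on a 72 mm radius, 30 degrees either side of the pip and every 60; outside them a flat rim 30 mm deep is free to pinch across its thickness from above.
- kidney_dish_side: steel kidney dish, 82 x 162 x 37 mm, loose, to the left of the rotator; leave alone. Origin at the centre of its underside.
- bottle_amber_side: amber glass bottle, 48 mm diameter, 116 mm high, loose, to the left of the rotator; leave alone. Origin at the centre of its underside.
- plaster_roll_side: roll of sticking plaster lying flat, 58 mm diameter, 25 mm high, loose, to the left of the rotator; leave alone. Origin at the centre of its underside.

How it is judged:
On the way:
1. the wheel, held in the fingers, has been turned through at least 20 degrees from where it stood (distance of wheel_pip from where it was at the start of the episode above 0.041 m and contact force between the fingers and wheel above 2 N), for 0.1 s.
At the end, for the whole second after the job is handed in: The heavy side (the hidden centre of the surplus filling, fill_c0, 72 mm from the axle) points straight down within 20 degrees, the fingers grip the wheel with more than 5 N, and the wheel is still (under 0.1 rad/s) (z of fill_c0 in the frame of rotator_axle below -0.0677 m and contact force between the fingers and wheel above 5 N and angular speed of wheel below 0.1 rad/s); the arm keeps its last pose, push and grip.
It fails at once if the dish, the bottle or the plaster roll is shoved more than 30 mm (distance of any of kidney_dish_side, bottle_amber_side, plaster_roll_side from where it was at the start of the episode above 0.03 m).
It fails at once if the wheel is flung round faster than 3 rad/s (angular speed of wheel above 3 rad/s).
It also fails if it takes over 72 s, if anything falls off the work surface, if the arm or the gripper's body presses on something with over 40 N, if the wrist force passes 120 N, or if a joint passes its speed limit or range.

## Working session

There is one attempt and no reset: what is moved stays moved. The work goes in short steps, Python scripts to look and compute and a tool call to move; the robot and the scene stay as the last step left them, time stands still between calls to the robot, and variables do not carry over. Pictures are saved under pics/ and viewed, at most 10 in all, crops included, and the job is handed in when it is done.

Besides the shell and the picture viewer there is one more tool, called after "Emit:" by a JSON object that holds its "api" and its "payload", one argument or row to a line. arm_command: Moves the arm, as the interface text tells. Its arguments: {"type":"object","properties":{"deltas":{"type":"array"},"gripper":{"type":"number"},"squeeze":{"type":"number"}},"required":["deltas"]}

```bash
mkdir -p pics; python3 - <<'E'
from plant import monitor, eyes
import cv2, numpy as np
print(monitor.read_state())
a=eyes.read_camera("side");b=eyes.read_camera("top")
cv2.imwrite("pics/side0.png",a);cv2.imwrite("pics/top0.png",b)
for n in("side","top"):
    m=eyes.camera_model(n);R=cv2.Rodrigues(np.array(m["rvec"]))[0];print(n,m,"C",-R.T@np.array(m["tvec"]), "fwd",R[2])
E
```

```text
{'t': 0.0, 'q': array([ 1.23560841e+00,  1.31163728e-01,  1.48926116e+00, -1.63648877e-05,
        1.52298225e+00, -8.53749867e-02]), 'dq': array([ 0.00051252, -0.00052867,  0.00081011,  0.00033208,  0.00054932,
        0.00095583]), 'joint_torque': array([-1.96133937e-03, -5.59849226e+01, -4.91739786e+01,  7.64376065e-02,
        3.61090084e-02, -1.17383697e-04]), 'tool_pos': array([0.14811912, 0.5808538 , 0.21759586]), 'orientation': array([-3.91339077e-01, -3.11675651e+00,  2.79244457e-03]), 'force': array([-0.55922827, -0.43887186,  0.47972611]), 'wrist_torque': array([-0.01343169, -0.02785136, -0.02703287]), 'gripper_force': 0.0, 'opening': 0.09337224097034744}
side {'fx': 450.25549944831585, 'fy': 450.25549944831585, 'cx': 279.3712747808572, 'cy': 210.63828419082455, 'rvec': array([ 0.52254459, -2.70709165,  1.21019068]), 'tvec': array([0.59190452, 0.07204507, 1.06009119])} C [0.29857565 0.90929384 0.75058115] fwd [ 0.25601504 -0.69704236 -0.66976731]
top {'fx': 409.80609788882873, 'fy': 409.80609788882873, 'cx': 275.07775481064374, 'cy': 212.2938113658571, 'rvec': array([ 2.17300185, -2.16562247,  0.15014242]), 'tvec': array([0.31974125, 0.5350312 , 1.02457941])} C [0.40921624 0.34191792 1.07419274] fwd [ 0.11842507 -0.0193303  -0.99277482]
```

View pics/side0.png

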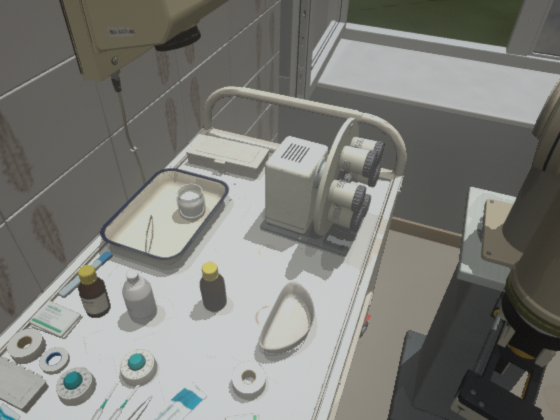

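View pics/top0.png

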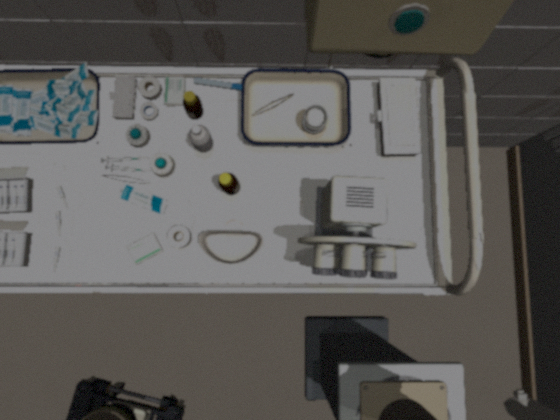

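Side view: wheel nearly edge-on at (340,175), housing at (297,185), with dish at (287,318), bottle at (213,287) and roll at (249,378). Top view: housing top about (330–387,178–226), wheel edge from (300,239) to (415,245), and three upper pots in front of it at (325,258), (353,258) and (384,260).

```bash
cat > h.py <<'E'
import cv2, numpy as np
from plant import monitor, eyes
def cam(n):
    m=eyes.camera_model(n);R=cv2.Rodrigues(np.array(m["rvec"]))[0]
    K=np.array([[m["fx"],0,m["cx"]],[0,m["fy"],m["cy"]],[0,0,1.]]);return K,R,np.array(m["tvec"])
def onz(n,uv,z):
    K,R,t=cam(n);C=-R.T@t;d=R.T@np.linalg.solve(K,[*uv,1.]);return C+d*(z-C[2])/d[2]
def proj(n,P):
    K,R,t=cam(n);p=K@(R@np.array(P)+t);return p[:2]/p[2]
E
python3 - <<'E'
from h import *
for uv in [(330,178),(387,180),(386,227),(330,224)]: print("hous",uv,onz("top",uv,.19).round(3))
for uv in [(300,239),(415,245)]: print("wheel ends z.155",onz("top",uv,.155).round(3))
print("dish",onz("top",(232,246),.02),"bottle",onz("top",(227,181),.1),"roll",onz("top",(179,237),.025))
print(proj("top",[0,0,0]),proj("side",[0,0,0.2]))
a=cv2.imread("pics/top0.png")[160:300,280:440];b=cv2.imread("pics/side0.png")[100:260,250:420]
cv2.imwrite("pics/crop0.png",np.hstack([cv2.resize(a[:140],(400,350),interpolation=2),cv2.resize(b[:,:],(372,350),interpolation=2)]))
E
```

```text
hous (330, 178) [0.591 0.204 0.19 ]
hous (387, 180) [0.588 0.078 0.19 ]
hous (386, 227) [0.484 0.083 0.19 ]
hous (330, 224) [0.49  0.205 0.19 ]
wheel ends z.155 [0.459 0.268 0.155]
wheel ends z.155 [0.446 0.009 0.155]
dish [0.44754036 0.43152694 0.02      ] bottle [0.60087169 0.43904784 0.1       ] roll [0.46983571 0.56626256 0.025     ]
[402.96624418 426.29288869] [569.25491723 173.49283317]
```

View pics/crop0.png

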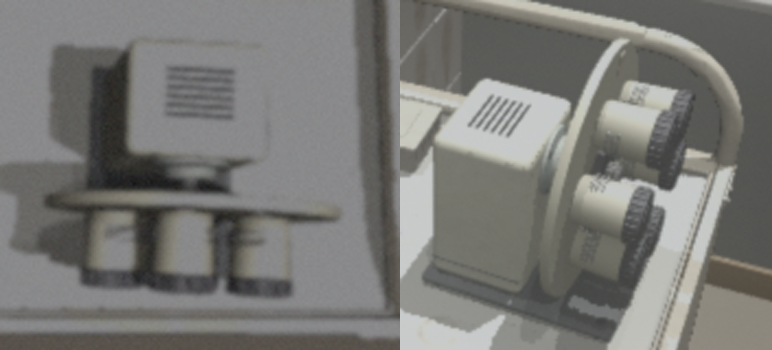

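Emit:
{"api": "arm_command", "payload": {
  "deltas": [
    [[1.5,-2.5,2.5,0,0,-6.5],[1.5,-2.5,2.5,0,0,-6.5],[1.5,-2.5,2.5,0,0,-6.5],[2,-3,1.3,0,0,-6.5],[2,-3,1.3,0,0,-6.5],[2,-3,1.3,0,0,-6.5],[2,-3,1.3,0,0,-6.5],[2,-3,1,0,0,-6.5],[2,-3,1,0,0,-6.5],[2,-3,0.5,0,0,-6.5],[2,-3,0.5,0,0,-6.5],[2,-3,0.5,0,0,-6.5]]
  ],
  "gripper": 1
}}

```text
t: 1.1
tool_pos: [0.3738, 0.2347, 0.3808]
orientation: [2.272, 2.17, 0.0]
force: [0.7, 0.3, -0.9]
opening: 0.093
gripper_force: 0.0
```

Emit:
{"api": "arm_command", "payload": {
  "deltas": [
    [[2.5,-3,-0.5,0,0,0],[2.5,-3,-0.5,0,0,0],[2.5,-3,-0.5,0,0,0],[0,0,0,0,0,0],[0,0,0,0,0,0]]
  ]
}}

```text
t: 1.52
tool_pos: [0.4488, 0.1446, 0.3644]
orientation: [-2.269, -2.171, 0.003]
force: [-0.4, -0.1, 1.6]
opening: 0.0929
gripper_force: 0.0
```

```bash
python3 - <<'E'
from h import *
s=monitor.read_state();print(s)
m=eyes.camera_model("wrist");R=cv2.Rodrigues(np.array(m["rvec"]))[0];print(m,-R.T@m["tvec"],R)
cv2.imwrite("pics/w1.png",eyes.read_camera("wrist"))
E
```

```text
{'t': 1.5167, 'q': array([ 2.02848283e-01, -2.28088131e-01,  1.57248356e+00, -2.36134192e-05,
        1.79976584e+00,  2.47355614e-01]), 'dq': array([ 0.05727115, -0.02534646, -0.00280227,  0.01349681,  0.0112768 ,
        0.02370699]), 'joint_torque': array([ -2.02021949, -36.78736925, -49.35698748,  -0.32072545,
        -0.26303946,  -0.46114261]), 'tool_pos': array([0.44875382, 0.14456126, 0.36437938]), 'orientation': array([-2.2693546 , -2.1705229 ,  0.00343557]), 'force': array([-0.4004765 , -0.0901698 ,  1.60147098]), 'wrist_torque': array([-0.11769447,  0.11478853, -0.03066798]), 'gripper_force': 0.0, 'opening': 0.09285467701914077}
{'fx': 325.19226210127806, 'fy': 325.19226210127806, 'cx': 277.87678659522106, 'cy': 208.54400760287518, 'rvec': array([-2.84784574,  0.06180441,  0.01280798]), 'tvec': array([-0.44148146,  0.07950399,  0.58028033])} [0.45307226 0.22419766 0.5314254 ] [[ 0.99903899 -0.04375712 -0.00253121]
 [-0.0411594  -0.95644654  0.28899122]
 [-0.01506639 -0.28860931 -0.9573284 ]]
```

View pics/w1.png

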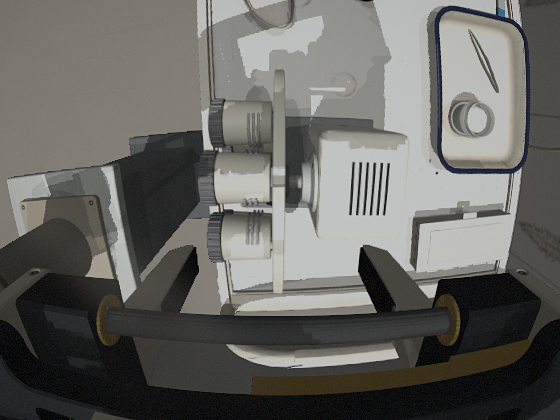

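Wrist view: wheel edge runs vertically at u≈279 from v≈70 to 292, pots to its left, housing at (362,185); the fingertips straddle it at (190,250) and (365,250).

```bash
cat >> h.py <<'E'
def wray(uv,m):
    R=cv2.Rodrigues(np.array(m["rvec"]))[0];p=np.array([(uv[0]-m["cx"])/m["fx"],(uv[1]-m["cy"])/m["fy"]])
    th=np.linalg.norm(p);d=np.r_[p/th*np.sin(th),np.cos(th)];return -R.T@np.array(m["tvec"]),R.T@d
def wproj(P,m):
    R=cv2.Rodrigues(np.array(m["rvec"]))[0];c=R@np.array(P)+np.array(m["tvec"]);r=np.hypot(c[0],c[1]);th=np.arctan2(r,c[2])
    return np.array([m["cx"]+m["fx"]*th*c[0]/r,m["cy"]+m["fy"]*th*c[1]/r])
E
python3 - <<'E'
from h import *
m=eyes.camera_model("wrist");g=cv2.cvtColor(cv2.imread("pics/w1.png"),6)
for v in(75,85,150,185,218,240,260,280): print(v,g[v,262:300].tolist())
for a in(-90,-60,-30,0,30,60,90):
    a=np.radians(a);P=[.449,.143+.13*np.sin(a),.155+.13*np.cos(a)];print(np.degrees(a).round(),wproj(P,m).round(1))
for n,w in[(300,g),]: pass
col=g[60:80,279].tolist();print(col,g[280:305,279].tolist())
E
```

```text
75 [153, 151, 154, 151, 153, 154, 153, 152, 155, 155, 154, 152, 137, 126, 129, 128, 127, 125, 124, 124, 121, 121, 111, 158, 153, 152, 151, 153, 152, 154, 152, 151, 152, 151, 153, 152, 153, 153]
85 [143, 142, 152, 154, 152, 153, 151, 153, 153, 153, 154, 144, 139, 152, 153, 152, 150, 150, 150, 148, 146, 145, 116, 148, 153, 154, 154, 153, 153, 153, 152, 154, 153, 154, 152, 154, 153, 152]
150 [71, 70, 80, 80, 81, 82, 80, 80, 80, 82, 81, 127, 149, 149, 148, 148, 147, 147, 147, 145, 147, 148, 135, 85, 48, 56, 53, 56, 56, 59, 56, 57, 53, 54, 49, 54, 52, 52]
185 [194, 192, 193, 195, 193, 195, 193, 138, 109, 150, 133, 117, 123, 124, 123, 125, 125, 126, 122, 124, 123, 123, 105, 64, 36, 45, 43, 57, 69, 70, 70, 69, 68, 69, 69, 77, 145, 158]
218 [78, 77, 79, 79, 78, 78, 77, 76, 71, 67, 143, 188, 196, 193, 193, 194, 194, 194, 194, 194, 195, 194, 163, 181, 195, 195, 194, 194, 194, 193, 195, 196, 194, 194, 194, 194, 193, 195]
240 [195, 183, 172, 173, 174, 173, 175, 156, 102, 65, 132, 176, 188, 186, 186, 186, 185, 184, 183, 182, 182, 167, 175, 191, 195, 194, 195, 195, 194, 195, 194, 194, 195, 194, 195, 194, 194, 194]
260 [195, 195, 195, 196, 196, 195, 195, 195, 194, 196, 171, 178, 195, 195, 193, 194, 193, 193, 194, 193, 195, 168, 184, 196, 195, 194, 195, 195, 194, 194, 194, 194, 193, 194, 194, 194, 194, 194]
280 [194, 195, 194, 195, 194, 194, 195, 195, 196, 197, 177, 176, 190, 189, 188, 188, 190, 189, 190, 192, 181, 145, 138, 145, 123, 117, 116, 116, 117, 116, 117, 118, 116, 116, 117, 117, 119, 121]
-90.0 [282.6 280.2]
-60.0 [282.7 294.9]
-30.0 [281.5 278.7]
0.0 [278.6 218.1]
30.0 [275.3 134.9]
60.0 [273.6  82.2]
90.0 [273.8  72.7]
[153, 152, 153, 154, 153, 152, 153, 155, 154, 124, 100, 106, 112, 117, 120, 125, 130, 133, 135, 136] [189, 189, 187, 185, 185, 185, 183, 184, 186, 186, 183, 182, 181, 141, 132, 137, 149, 194, 195, 195, 194, 193, 191, 190, 190]
```

Emit:
{"api": "arm_command", "payload": {
  "deltas": [
    [[0,0,-3,0,0,0],[0,0,-3,0,0,0],[0,0,-2,0,0,0],[0,0,-1.5,0,0,0],[0,0,-0.7,0,0,0],[0,0,0,0,0,0],[0,0,0,0,0,0],[0,0,0,0,0,0],[0,0,0,0,0,0]]
  ]
}}

```text
t: 2.32
tool_pos: [0.449, 0.1468, 0.2653]
orientation: [2.264, 2.176, 0.003]
force: [-0.4, -0.9, -0.5]
opening: 0.0931
gripper_force: 0.0
```

```bash
cat > s.py <<'E'
from h import *
C=np.array([.449,.145,.155]);A=np.array([.99897,-.0454,0])
def show():
    s=monitor.read_state();p=s["tool_pos"];R=cv2.Rodrigues(s["orientation"])[0];T=A@(np.cross(p-C,s["force"])+s["wrist_torque"])
    d=p-C;ph=np.degrees(np.arctan2(d@np.cross(A,[0,0,1.])*-1,d[2]));tl=np.degrees(np.arctan2(-R[:,2]@np.cross(A,[0,0,1.])*-1,-R[2,2]))
    np.set_printoptions(precision=3,suppress=True)
    print("t",s["t"],"p",p,"r",np.hypot(d[2],d[1]).round(4),"ax",d@A,"phi",ph.round(2),"tilt",tl.round(2),"F",s["force"],"M",s["wrist_torque"],"T",T.round(3),"op",s["opening"],"g",s["gripper_force"],"q",s["q"],"dq",np.abs(s["dq"]).max())
if __name__=="__main__": show()
E
python3 s.py
```

```text
t 2.3167 p [0.449 0.147 0.265] r 0.1103 ax -0.00012802797126368253 phi 0.95 tilt -0.04 F [-0.405 -0.916 -0.481] M [-0.045  0.083  0.043] T 0.054 op 0.09311921593557332 g 0.0 q [ 0.207 -0.238  1.759  0.     1.618  0.247] dq 0.006051566791386511
```

Emit:
{"api": "arm_command", "payload": {
  "deltas": [
    [[0,0,-0.5,0,0,0],[0,0,0,0,0,0],[0,0,0,0,0,0]]
  ]
}}

```text
t: 2.57
tool_pos: [0.4483, 0.1463, 0.2585]
orientation: [-2.266, -2.176, 0.0]
force: [0.2, 0.1, 1.1]
opening: 0.0929
gripper_force: 0.0
```

Emit:
{"api": "arm_command", "payload": {
  "deltas": [
    [[0,0,0,0,0,0],[0,0,0,0,0,0],[0,0,0,0,0,0],[0,0,0,0,0,0],[0,0,0,0,0,0],[0,0,0,0,0,0],[0,0,0,0,0,0],[0,0,0,0,0,0],[0,0,0,0,0,0],[0,0,0,0,0,0],[0,0,0,0,0,0],[0,0,0,0,0,0]]
  ],
  "gripper": -1,
  "squeeze": 30
}}

```text
t: 3.57
tool_pos: [0.4483, 0.1464, 0.2586]
orientation: [2.266, 2.176, 0.0]
force: [-0.6, -0.5, -0.2]
opening: 0.0176
gripper_force: 0.0
```

```bash
python3 s.py
```

```text
t 3.5667 p [0.448 0.146 0.259] r 0.1037 ax -0.0007527911032653434 phi 0.75 tilt 0.0 F [-0.633 -0.459 -0.154] M [-0.098  0.087 -0.032] T -0.051 op 0.017614515271157247 g 0.0 q [ 0.207 -0.237  1.77  -0.     1.608  0.247] dq 0.0014793754158839542
```

Emit:
{"api": "arm_command", "payload": {
  "deltas": [
    [[0,0,0,0,0,0],[0,0,0,0,0,0],[0,0,0,0,0,0],[0,0,0,0,0,0],[0,0,0,0,0,0]]
  ]
}}

```text
t: 3.98
tool_pos: [0.4491, 0.1463, 0.2587]
orientation: [2.266, 2.175, 0.002]
force: [4.9, 0.2, -2.4]
opening: 0.0099
gripper_force: 30.0
```

```bash
python3 s.py
```

```text
t 3.9833 p [0.449 0.146 0.259] r 0.1037 ax 5.826586987999316e-06 phi 0.74 tilt -0.01 F [ 4.91   0.184 -2.447] M [-0.012 -0.634 -0.218] T -0.029 op 0.009863665904128098 g 29.991896152496338 q [ 0.207 -0.236  1.77  -0.     1.607  0.247] dq 0.0024153426804487486
```

Emit:
{"api": "arm_command", "payload": {
  "deltas": [
    [[0.008,0.181,-0.013,-1,0.045,0],[0.008,0.181,-0.013,-1,0.045,0],[0.008,0.181,-0.013,-1,0.045,0],[0.008,0.181,-0.013,-1,0.045,0],[0.008,0.181,-0.013,-1,0.045,0],[0.008,0.181,-0.013,-1,0.045,0],[0.008,0.181,-0.013,-1,0.045,0],[0.008,0.181,-0.013,-1,0.045,0]]
  ]
}}

```text
t: 4.65
tool_pos: [0.4498, 0.1608, 0.2575]
orientation: [2.192, 2.104, -0.154]
force: [7.7, -1.4, -4.9]
opening: 0.0097
gripper_force: 30.0
```

```bash
python3 s.py
```

```text
t 4.65 p [0.45  0.161 0.258] r 0.1037 ax 9.076301107359049e-05 phi 8.77 tilt 8.12 F [ 7.744 -1.379 -4.871] M [-0.064 -1.048 -0.019] T 0.012 op 0.00965306283458937 g 29.9961813940331 q [ 0.34  -0.156  1.709 -0.132  1.64   0.375] dq 0.187893755741894
```

Emit:
{"api": "arm_command", "payload": {
  "deltas": [
    [[0.008,0.177,-0.038,-1,0.045,0],[0.008,0.177,-0.038,-1,0.045,0],[0.008,0.177,-0.038,-1,0.045,0],[0.008,0.177,-0.038,-1,0.045,0],[0.008,0.177,-0.038,-1,0.045,0],[0.008,0.177,-0.038,-1,0.045,0],[0.008,0.177,-0.038,-1,0.045,0],[0.008,0.177,-0.038,-1,0.045,0]]
  ]
}}

```text
t: 5.32
tool_pos: [0.4506, 0.1749, 0.2544]
orientation: [2.115, 2.03, -0.299]
force: [8.5, -2.8, -5.4]
opening: 0.0099
gripper_force: 30.0
```

```bash
python3 s.py
```

```text
t 5.3167 p [0.451 0.175 0.254] r 0.1038 ax 0.00020926335996708235 phi 16.77 tilt 16.13 F [ 8.478 -2.816 -5.376] M [-0.064 -1.13   0.134] T 0.068 op 0.009918360267807041 g 30.000501157483086 q [ 0.456 -0.058  1.643 -0.249  1.689  0.484] dq 0.16456921146590012
```

```bash
cat > s.py <<'E'
from h import *
import json,sys
C=np.array([.449,.145,.155]);A=np.array([.99897,-.0454,0]);H=.152
np.set_printoptions(precision=3,suppress=True)
s=monitor.read_state();p=s["tool_pos"];R=cv2.Rodrigues(s["orientation"])[0]
Y=np.cross([0,0,1.],A);d=p-C
ph=np.degrees(np.arctan2(d@Y,d[2]));tl=np.degrees(np.arctan2(-R[:,2]@Y,-R[2,2]))
F=s["force"];M=s["wrist_torque"];T=A@(np.cross(d-H*R[:,2],F)+M)
json.dump(dict(tag=sys.argv[1],**{k:np.asarray(v).tolist() for k,v in s.items()}),f:=open("log.jsonl","a"));f.write("\n")
print(s["t"],"r",np.hypot(d[2],d@Y).round(4),"phi",ph.round(1),"tilt",tl.round(1),"F",F,"M",M,"T",T.round(3),"g",round(float(s["gripper_force"]),1),"q",s["q"],"dq",np.abs(s["dq"]).max().round(3))
E
cat h.py | head -3
```

```text
import cv2, numpy as np
from plant import monitor, eyes
def cam(n):
```

Emit:
{"api": "arm_command", "payload": {
  "deltas": [
    [[0.008,0.171,-0.058,-1,0.045,0],[0.008,0.171,-0.058,-1,0.045,0],[0.008,0.171,-0.058,-1,0.045,0],[0.008,0.171,-0.058,-1,0.045,0]]
  ]
}}

```text
t: 5.65
tool_pos: [0.4509, 0.1817, 0.2521]
orientation: [2.074, 1.991, -0.368]
force: [8.1, -1.9, -3.8]
opening: 0.0097
gripper_force: 30.0
```

```bash
python3 s.py L
```

```text
5.65 r 0.1038 phi 20.8 tilt 20.1 F [ 8.091 -1.869 -3.797] M [ 0.02  -1.047  0.184] T 0.089 g 30.0 q [ 0.507 -0.003  1.608 -0.302  1.717  0.531] dq 0.169
```

Emit:
{"api": "arm_command", "payload": {
  "deltas": [
    [[0.008,0.167,-0.07,-1,0.045,0],[0.008,0.167,-0.07,-1,0.045,0],[0.008,0.167,-0.07,-1,0.045,0],[0.008,0.167,-0.07,-1,0.045,0]]
  ]
}}

```text
t: 5.98
tool_pos: [0.4513, 0.1885, 0.2493]
orientation: [2.032, 1.951, -0.434]
force: [7.6, -2.2, -3.9]
opening: 0.0096
gripper_force: 30.0
```

```bash
python3 s.py L
```

```text
5.9833 r 0.1039 phi 24.8 tilt 24.1 F [ 7.61  -2.159 -3.926] M [ 0.002 -0.998  0.262] T 0.054 g 30.0 q [ 0.553  0.055  1.573 -0.352  1.748  0.573] dq 0.176
```

Emit:
{"api": "arm_command", "payload": {
  "deltas": [
    [[0.007,0.162,-0.082,-1,0.045,0],[0.007,0.162,-0.082,-1,0.045,0],[0.007,0.162,-0.082,-1,0.045,0],[0.007,0.162,-0.082,-1,0.045,0]]
  ]
}}

```text
t: 6.32
tool_pos: [0.4516, 0.1949, 0.2461]
orientation: [1.99, 1.91, -0.498]
force: [8.0, -3.1, -3.2]
opening: 0.0099
gripper_force: 30.0
```

```bash
python3 s.py L
```

```text
6.3167 r 0.1039 phi 28.8 tilt 28.1 F [ 8.008 -3.122 -3.225] M [ 0.055 -0.975  0.374] T 0.327 g 30.0 q [ 0.596  0.115  1.537 -0.398  1.781  0.61 ] dq 0.184
```

Emit:
{"api": "arm_command", "payload": {
  "deltas": [
    [[0.007,0.155,-0.093,-1,0.045,0],[0.007,0.155,-0.093,-1,0.045,0],[0.007,0.155,-0.093,-1,0.045,0],[0.007,0.155,-0.093,-1,0.045,0]]
  ]
}}

```text
t: 6.65
tool_pos: [0.4519, 0.2011, 0.2424]
orientation: [1.946, 1.868, -0.561]
force: [8.6, -3.8, -3.0]
opening: 0.0096
gripper_force: 30.0
```

```bash
python3 s.py L
```

```text
6.65 r 0.1039 phi 32.7 tilt 32.1 F [ 8.634 -3.8   -3.033] M [ 0.051 -0.981  0.45 ] T 0.415 g 30.0 q [ 0.634  0.176  1.5   -0.442  1.815  0.643] dq 0.188
```

Emit:
{"api": "arm_command", "payload": {
  "deltas": [
    [[0.007,0.149,-0.103,-1,0.045,0],[0.007,0.149,-0.103,-1,0.045,0],[0.007,0.149,-0.103,-1,0.045,0],[0.007,0.149,-0.103,-1,0.045,0]]
  ]
}}

```text
t: 6.98
tool_pos: [0.4522, 0.2071, 0.2383]
orientation: [1.902, 1.826, -0.62]
force: [7.7, -3.8, -2.6]
opening: 0.0091
gripper_force: 30.0
```

```bash
python3 s.py L
```

```text
6.9833 r 0.104 phi 36.7 tilt 36.1 F [ 7.71  -3.816 -2.6  ] M [ 0.091 -0.968  0.572] T 0.454 g 30.0 q [ 0.668  0.24   1.462 -0.484  1.85   0.672] dq 0.192
```

Emit:
{"api": "arm_command", "payload": {
  "deltas": [
    [[0.006,0.141,-0.113,-1,0.045,0],[0.006,0.141,-0.113,-1,0.045,0],[0.006,0.141,-0.113,-1,0.045,0],[0.006,0.141,-0.113,-1,0.045,0]]
  ]
}}

```text
t: 7.32
tool_pos: [0.4525, 0.2127, 0.2338]
orientation: [1.857, 1.782, -0.679]
force: [8.7, -3.8, -3.1]
opening: 0.0099
gripper_force: 30.0
```

```bash
python3 s.py L
```

```text
7.3167 r 0.104 phi 40.7 tilt 40.1 F [ 8.735 -3.819 -3.141] M [ 0.113 -0.878  0.614] T 0.299 g 30.0 q [ 0.699  0.304  1.424 -0.524  1.885  0.697] dq 0.195
```

Emit:
{"api": "arm_command", "payload": {
  "deltas": [
    [[-0.006,-0.141,0.113,1,-0.045,0],[-0.006,-0.141,0.113,1,-0.045,0],[-0.006,-0.141,0.113,1,-0.045,0],[-0.006,-0.141,0.113,1,-0.045,0]]
  ]
}}

```text
t: 7.65
tool_pos: [0.4523, 0.2079, 0.2376]
orientation: [1.903, 1.829, -0.618]
force: [9.0, 1.3, -7.5]
opening: 0.01
gripper_force: 30.0
```

```bash
python3 s.py R
```

```text
7.65 r 0.1038 phi 37.3 tilt 36.0 F [ 9.01   1.281 -7.547] M [ 0.945 -1.139  0.692] T -0.5 g 30.0 q [ 0.668  0.239  1.463 -0.482  1.847  0.672] dq 0.192
```

Emit:
{"api": "arm_command", "payload": {
  "deltas": [
    [[-0.007,-0.149,0.103,1,-0.045,0],[-0.007,-0.149,0.103,1,-0.045,0],[-0.007,-0.149,0.103,1,-0.045,0],[-0.007,-0.149,0.103,1,-0.045,0]]
  ]
}}

```text
t: 7.98
tool_pos: [0.452, 0.2019, 0.2418]
orientation: [1.948, 1.871, -0.557]
force: [9.7, 1.5, -7.3]
opening: 0.0099
gripper_force: 30.0
```

```bash
python3 s.py R
```

```text
7.9833 r 0.1038 phi 33.3 tilt 31.9 F [ 9.709  1.476 -7.318] M [ 0.984 -1.211  0.606] T -0.38 g 30.0 q [ 0.634  0.175  1.501 -0.44   1.812  0.643] dq 0.185
```

Emit:
{"api": "arm_command", "payload": {
  "deltas": [
    [[-0.007,-0.155,0.093,1,-0.045,0],[-0.007,-0.155,0.093,1,-0.045,0],[-0.007,-0.155,0.093,1,-0.045,0],[-0.007,-0.155,0.093,1,-0.045,0]]
  ]
}}

```text
t: 8.32
tool_pos: [0.4516, 0.1957, 0.2455]
orientation: [1.991, 1.913, -0.495]
force: [9.5, 1.4, -7.9]
opening: 0.01
gripper_force: 30.0
```

```bash
python3 s.py R
```

```text
8.3167 r 0.1038 phi 29.3 tilt 27.9 F [ 9.504  1.351 -7.865] M [ 0.96  -1.257  0.555] T -0.344 g 30.0 q [ 0.595  0.114  1.538 -0.396  1.778  0.609] dq 0.183
```

Emit:
{"api": "arm_command", "payload": {
  "deltas": [
    [[-0.007,-0.162,0.082,1,-0.045,0],[-0.007,-0.162,0.082,1,-0.045,0],[-0.007,-0.162,0.082,1,-0.045,0],[-0.007,-0.162,0.082,1,-0.045,0]]
  ]
}}

```text
t: 8.65
tool_pos: [0.4513, 0.1893, 0.2489]
orientation: [2.034, 1.954, -0.431]
force: [8.8, 3.1, -7.2]
opening: 0.0101
gripper_force: 30.0
```

```bash
python3 s.py R
```

```text
8.65 r 0.1038 phi 25.3 tilt 23.9 F [ 8.757  3.113 -7.243] M [ 0.93  -1.314  0.408] T -0.595 g 30.0 q [ 0.553  0.054  1.574 -0.349  1.746  0.572] dq 0.178
```

Emit:
{"api": "arm_command", "payload": {
  "deltas": [
    [[-0.008,-0.167,0.07,1,-0.045,0],[-0.008,-0.167,0.07,1,-0.045,0],[-0.008,-0.167,0.07,1,-0.045,0],[-0.008,-0.167,0.07,1,-0.045,0]]
  ]
}}

```text
t: 8.98
tool_pos: [0.451, 0.1826, 0.2517]
orientation: [2.075, 1.994, -0.364]
force: [9.4, 2.4, -7.8]
opening: 0.0097
gripper_force: 30.0
```

```bash
python3 s.py R
```

```text
8.9833 r 0.1037 phi 21.3 tilt 19.9 F [ 9.395  2.42  -7.751] M [ 0.883 -1.367  0.317] T -0.431 g 30.0 q [ 0.506 -0.004  1.609 -0.299  1.715  0.529] dq 0.169
```

Emit:
{"api": "arm_command", "payload": {
  "deltas": [
    [[-0.008,-0.171,0.058,1,-0.045,0],[-0.008,-0.171,0.058,1,-0.045,0],[-0.008,-0.171,0.058,1,-0.045,0],[-0.008,-0.171,0.058,1,-0.045,0]]
  ]
}}

```text
t: 9.32
tool_pos: [0.4506, 0.1758, 0.254]
orientation: [2.115, 2.033, -0.295]
force: [9.1, 3.3, -6.8]
opening: 0.0098
gripper_force: 30.0
```

```bash
python3 s.py R
```

```text
9.3167 r 0.1037 phi 17.3 tilt 15.9 F [ 9.073  3.288 -6.771] M [ 0.835 -1.384  0.214] T -0.501 g 30.0 q [ 0.455 -0.058  1.644 -0.246  1.687  0.482] dq 0.165
```

Emit:
{"api": "arm_command", "payload": {
  "deltas": [
    [[-0.008,-0.175,0.046,1,-0.045,0],[-0.008,-0.175,0.046,1,-0.045,0],[-0.008,-0.175,0.046,1,-0.045,0],[-0.008,-0.175,0.046,1,-0.045,0]]
  ]
}}

```text
t: 9.65
tool_pos: [0.4503, 0.1688, 0.2559]
orientation: [2.155, 2.07, -0.224]
force: [8.9, 2.6, -7.8]
opening: 0.0101
gripper_force: 30.0
```

```bash
python3 s.py R
```

```text
9.65 r 0.1037 phi 13.3 tilt 11.9 F [ 8.915  2.61  -7.775] M [ 0.759 -1.432  0.114] T -0.358 g 30.0 q [ 0.399 -0.11   1.677 -0.189  1.661  0.43 ] dq 0.173
```

Emit:
{"api": "arm_command", "payload": {
  "deltas": [
    [[-0.008,-0.178,0.034,1,-0.045,0],[-0.008,-0.178,0.034,1,-0.045,0],[-0.008,-0.178,0.034,1,-0.045,0],[-0.008,-0.178,0.034,1,-0.045,0]]
  ]
}}

```text
t: 9.98
tool_pos: [0.4499, 0.1617, 0.2573]
orientation: [2.193, 2.107, -0.15]
force: [8.6, 4.3, -7.6]
opening: 0.0098
gripper_force: 30.0
```

```bash
python3 s.py R
```

```text
9.9833 r 0.1037 phi 9.3 tilt 7.9 F [ 8.554  4.266 -7.647] M [ 0.785 -1.419 -0.074] T -0.615 g 30.0 q [ 0.339 -0.157  1.709 -0.129  1.639  0.374] dq 0.184
```

Emit:
{"api": "arm_command", "payload": {
  "deltas": [
    [[-0.008,-0.18,0.021,1,-0.045,0],[-0.008,-0.18,0.021,1,-0.045,0],[-0.008,-0.18,0.021,1,-0.045,0],[-0.008,-0.18,0.021,1,-0.045,0]]
  ]
}}

```text
t: 10.32
tool_pos: [0.4495, 0.1546, 0.2582]
orientation: [2.23, 2.142, -0.074]
force: [8.5, 4.8, -6.5]
opening: 0.0098
gripper_force: 30.0
```

```bash
python3 s.py R
```

```text
10.3167 r 0.1036 phi 5.3 tilt 3.9 F [ 8.542  4.804 -6.453] M [ 0.695 -1.367 -0.094] T -0.695 g 30.0 q [ 0.275 -0.199  1.74  -0.065  1.62   0.313] dq 0.197
```

Emit:
{"api": "arm_command", "payload": {
  "deltas": [
    [[-0.008,-0.181,0.009,1,-0.045,0],[-0.008,-0.181,0.009,1,-0.045,0],[-0.008,-0.181,0.009,1,-0.045,0],[-0.008,-0.181,0.009,1,-0.045,0]]
  ]
}}

```text
t: 10.65
tool_pos: [0.4491, 0.1473, 0.2585]
orientation: [2.265, 2.177, 0.004]
force: [8.7, 4.3, -7.4]
opening: 0.0097
gripper_force: 30.0
```

```bash
python3 s.py R
```

```text
10.65 r 0.1036 phi 1.3 tilt -0.1 F [ 8.67   4.342 -7.424] M [ 0.709 -1.362 -0.237] T -0.454 g 30.0 q [ 0.207 -0.236  1.769  0.001  1.606  0.248] dq 0.206
```

Emit:
{"api": "arm_command", "payload": {
  "deltas": [
    [[-0.008,-0.181,-0.004,1,-0.045,0],[-0.008,-0.181,-0.004,1,-0.045,0],[-0.008,-0.181,-0.004,1,-0.045,0],[-0.008,-0.181,-0.004,1,-0.045,0]]
  ]
}}

```text
t: 10.98
tool_pos: [0.4487, 0.1401, 0.2584]
orientation: [-2.23, -2.142, -0.082]
force: [8.3, 5.4, -6.4]
opening: 0.0099
gripper_force: 30.0
```

```bash
python3 s.py R
```

```text
10.9833 r 0.1035 phi -2.7 tilt -4.1 F [ 8.293  5.406 -6.433] M [ 0.548 -1.386 -0.283] T -0.761 g 30.0 q [ 0.137 -0.267  1.797  0.07   1.597  0.179] dq 0.217
```

Emit:
{"api": "arm_command", "payload": {
  "deltas": [
    [[-0.008,-0.18,-0.016,1,-0.045,0],[-0.008,-0.18,-0.016,1,-0.045,0],[-0.008,-0.18,-0.016,1,-0.045,0],[-0.008,-0.18,-0.016,1,-0.045,0]]
  ]
}}

```text
t: 11.32
tool_pos: [0.4483, 0.1329, 0.2578]
orientation: [-2.193, -2.107, -0.157]
force: [7.7, 4.9, -6.9]
opening: 0.01
gripper_force: 30.0
```

```bash
python3 s.py R
```

```text
11.3167 r 0.1035 phi -6.7 tilt -8.1 F [ 7.707  4.866 -6.888] M [ 0.52  -1.321 -0.414] T -0.509 g 30.0 q [ 0.064 -0.29   1.823  0.141  1.592  0.108] dq 0.221
```

Emit:
{"api": "arm_command", "payload": {
  "deltas": [
    [[-0.008,-0.179,-0.029,1,-0.045,0],[-0.008,-0.179,-0.029,1,-0.045,0],[-0.008,-0.179,-0.029,1,-0.045,0],[-0.008,-0.179,-0.029,1,-0.045,0]]
  ]
}}

```text
t: 11.65
tool_pos: [0.448, 0.1258, 0.2567]
orientation: [-2.155, -2.07, -0.231]
force: [7.2, 5.5, -6.6]
opening: 0.0096
gripper_force: 30.0
```

```bash
python3 s.py R
```

```text
11.65 r 0.1035 phi -10.7 tilt -12.1 F [ 7.208  5.493 -6.567] M [ 0.514 -1.315 -0.52 ] T -0.546 g 30.0 q [-0.01  -0.307  1.846  0.211  1.593  0.036] dq 0.222
```

Emit:
{"api": "arm_command", "payload": {
  "deltas": [
    [[-0.008,-0.176,-0.041,1,-0.045,0],[-0.008,-0.176,-0.041,1,-0.045,0],[-0.008,-0.176,-0.041,1,-0.045,0],[-0.008,-0.176,-0.041,1,-0.045,0]]
  ]
}}

```text
t: 11.98
tool_pos: [0.4476, 0.1188, 0.2551]
orientation: [-2.115, -2.032, -0.302]
force: [8.1, 6.7, -6.1]
opening: 0.0096
gripper_force: 30.0
```

```bash
python3 s.py R
```

```text
11.9833 r 0.1034 phi -14.7 tilt -16.1 F [ 8.099  6.704 -6.075] M [ 0.393 -1.239 -0.607] T -0.874 g 30.0 q [-0.084 -0.316  1.868  0.281  1.599 -0.037] dq 0.221
```

Emit:
{"api": "arm_command", "payload": {
  "deltas": [
    [[-0.008,-0.173,-0.054,1,-0.045,0],[-0.008,-0.173,-0.054,1,-0.045,0],[-0.008,-0.173,-0.054,1,-0.045,0],[-0.008,-0.173,-0.054,1,-0.045,0]]
  ]
}}

```text
t: 12.32
tool_pos: [0.4472, 0.1118, 0.2529]
orientation: [-2.075, -1.993, -0.371]
force: [7.3, 6.5, -6.7]
opening: 0.01
gripper_force: 30.0
```

```bash
python3 s.py R
```

```text
12.3167 r 0.1034 phi -18.7 tilt -20.1 F [ 7.307  6.518 -6.664] M [ 0.383 -1.178 -0.688] T -0.641 g 30.0 q [-0.157 -0.317  1.887  0.349  1.609 -0.11 ] dq 0.215
```

Emit:
{"api": "arm_command", "payload": {
  "deltas": [
    [[-0.008,-0.169,-0.065,1,-0.045,0],[-0.008,-0.169,-0.065,1,-0.045,0],[-0.008,-0.169,-0.065,1,-0.045,0],[-0.008,-0.169,-0.065,1,-0.045,0]]
  ]
}}

```text
t: 12.65
tool_pos: [0.4469, 0.1051, 0.2504]
orientation: [-2.033, -1.953, -0.437]
force: [7.0, 6.8, -5.4]
opening: 0.01
gripper_force: 30.0
```

```bash
python3 s.py R
```

```text
12.65 r 0.1034 phi -22.7 tilt -24.1 F [ 6.954  6.816 -5.416] M [ 0.307 -1.145 -0.722] T -0.756 g 30.0 q [-0.227 -0.309  1.904  0.415  1.622 -0.181] dq 0.212
```

Emit:
{"api": "arm_command", "payload": {
  "deltas": [
    [[-0.007,-0.164,-0.077,1,-0.045,0],[-0.007,-0.164,-0.077,1,-0.045,0],[-0.007,-0.164,-0.077,1,-0.045,0],[-0.007,-0.164,-0.077,1,-0.045,0]]
  ]
}}

```text
t: 12.98
tool_pos: [0.4466, 0.0985, 0.2473]
orientation: [-1.99, -1.912, -0.501]
force: [6.2, 8.4, -5.7]
opening: 0.0098
gripper_force: 30.0
```

```bash
python3 s.py R
```

```text
12.9833 r 0.1034 phi -26.7 tilt -28.1 F [ 6.211  8.415 -5.748] M [ 0.259 -1.035 -0.808] T -0.982 g 30.0 q [-0.294 -0.293  1.918  0.476  1.639 -0.25 ] dq 0.203
```

Emit:
{"api": "arm_command", "payload": {
  "deltas": [
    [[-0.007,-0.158,-0.088,1,-0.045,0],[-0.007,-0.158,-0.088,1,-0.045,0],[-0.007,-0.158,-0.088,1,-0.045,0],[-0.007,-0.158,-0.088,1,-0.045,0]]
  ]
}}

```text
t: 13.32
tool_pos: [0.4462, 0.0922, 0.2439]
orientation: [-1.947, -1.87, -0.564]
force: [6.2, 8.0, -6.2]
opening: 0.0098
gripper_force: 30.0
```

```bash
python3 s.py R
```

```text
13.3167 r 0.1034 phi -30.7 tilt -32.1 F [ 6.196  7.999 -6.217] M [ 0.163 -1.027 -0.887] T -0.759 g 30.0 q [-0.357 -0.27   1.929  0.533  1.658 -0.317] dq 0.196
```

Emit:
{"api": "arm_command", "payload": {
  "deltas": [
    [[-0.007,-0.151,-0.099,1,-0.045,0],[-0.007,-0.151,-0.099,1,-0.045,0],[-0.007,-0.151,-0.099,1,-0.045,0],[-0.007,-0.151,-0.099,1,-0.045,0]]
  ]
}}

```text
t: 13.65
tool_pos: [0.4459, 0.0862, 0.2399]
orientation: [-1.902, -1.827, -0.624]
force: [6.7, 9.0, -4.7]
opening: 0.0098
gripper_force: 30.0
```

```bash
python3 s.py R
```

```text
13.65 r 0.1033 phi -34.7 tilt -36.1 F [ 6.692  9.026 -4.717] M [ 0.158 -0.928 -0.952] T -1.035 g 30.0 q [-0.415 -0.238  1.938  0.586  1.679 -0.381] dq 0.189
```

Emit:
{"api": "arm_command", "payload": {
  "deltas": [
    [[-0.006,-0.144,-0.109,1,-0.045,0],[-0.006,-0.144,-0.109,1,-0.045,0],[-0.006,-0.144,-0.109,1,-0.045,0],[-0.006,-0.144,-0.109,1,-0.045,0]]
  ]
}}

```text
t: 13.98
tool_pos: [0.4456, 0.0804, 0.2356]
orientation: [-1.857, -1.784, -0.682]
force: [5.4, 8.2, -5.3]
opening: 0.0097
gripper_force: 30.0
```

```bash
python3 s.py R
```

```text
13.9833 r 0.1033 phi -38.7 tilt -40.1 F [ 5.387  8.216 -5.341] M [ 0.026 -0.792 -0.979] T -0.732 g 30.0 q [-0.469 -0.2    1.943  0.634  1.701 -0.443] dq 0.179
```

Emit:
{"api": "arm_command", "payload": {
  "deltas": [
    [[0.01,0.22,0.158,-1.5,0.068,0],[0.01,0.22,0.158,-1.5,0.068,0],[0.01,0.22,0.158,-1.5,0.068,0],[0.01,0.22,0.158,-1.5,0.068,0]]
  ]
}}

```text
t: 14.32
tool_pos: [0.446, 0.0885, 0.2414]
orientation: [-1.928, -1.85, -0.59]
force: [6.8, 2.1, -8.3]
opening: 0.01
gripper_force: 30.0
```

```bash
python3 s.py L
```

```text
14.3167 r 0.1033 phi -33.2 tilt -33.9 F [ 6.755  2.071 -8.303] M [-0.54  -0.877 -0.862] T 0.171 g 30.0 q [-0.386 -0.255  1.934  0.557  1.667 -0.348] dq 0.286
```

Emit:
{"api": "arm_command", "payload": {
  "deltas": [
    [[0.011,0.235,0.134,-1.5,0.068,0],[0.011,0.235,0.134,-1.5,0.068,0],[0.011,0.235,0.134,-1.5,0.068,0],[0.011,0.235,0.134,-1.5,0.068,0]]
  ]
}}

```text
t: 14.65
tool_pos: [0.4465, 0.0979, 0.2469]
orientation: [-1.994, -1.913, -0.498]
force: [7.0, 1.5, -7.8]
opening: 0.01
gripper_force: 30.0
```

```bash
python3 s.py L
```

```text
14.65 r 0.1033 phi -27.2 tilt -27.9 F [ 7.026  1.505 -7.765] M [-0.461 -0.916 -0.746] T 0.088 g 30.0 q [-0.293 -0.294  1.918  0.472  1.638 -0.248] dq 0.301
```

Emit:
{"api": "arm_command", "payload": {
  "deltas": [
    [[0.011,0.248,0.109,-1.5,0.068,0],[0.011,0.248,0.109,-1.5,0.068,0],[0.011,0.248,0.109,-1.5,0.068,0],[0.011,0.248,0.109,-1.5,0.068,0]]
  ]
}}

```text
t: 14.98
tool_pos: [0.447, 0.1077, 0.2514]
orientation: [-2.057, -1.974, -0.4]
force: [6.9, 0.5, -7.7]
opening: 0.0101
gripper_force: 30.0
```

```bash
python3 s.py L
```

```text
14.9833 r 0.1033 phi -21.2 tilt -21.9 F [ 6.921  0.545 -7.728] M [-0.373 -0.953 -0.662] T 0.193 g 30.0 q [-0.191 -0.314  1.896  0.378  1.614 -0.143] dq 0.317
```

Emit:
{"api": "arm_command", "payload": {
  "deltas": [
    [[0.012,0.258,0.082,-1.5,0.068,0],[0.012,0.258,0.082,-1.5,0.068,0],[0.012,0.258,0.082,-1.5,0.068,0],[0.012,0.258,0.082,-1.5,0.068,0]]
  ]
}}

```text
t: 15.32
tool_pos: [0.4476, 0.118, 0.2548]
orientation: [-2.118, -2.033, -0.298]
force: [6.3, 1.0, -6.1]
opening: 0.0095
gripper_force: 30.0
```

```bash
python3 s.py L
```

```text
15.3167 r 0.1034 phi -15.2 tilt -15.9 F [ 6.3    1.016 -6.119] M [-0.312 -0.873 -0.501] T -0.172 g 30.0 q [-0.082 -0.316  1.868  0.277  1.598 -0.035] dq 0.326
```

Emit:
{"api": "arm_command", "payload": {
  "deltas": [
    [[0.012,0.265,0.055,-1.5,0.068,0],[0.012,0.265,0.055,-1.5,0.068,0],[0.012,0.265,0.055,-1.5,0.068,0],[0.012,0.265,0.055,-1.5,0.068,0]]
  ]
}}

```text
t: 15.65
tool_pos: [0.4482, 0.1286, 0.2571]
orientation: [-2.177, -2.09, -0.19]
force: [6.3, 0.8, -5.3]
opening: 0.0096
gripper_force: 30.0
```

```bash
python3 s.py L
```

```text
15.65 r 0.1034 phi -9.1 tilt -9.9 F [ 6.304  0.791 -5.263] M [-0.255 -0.926 -0.358] T -0.26 g 30.0 q [ 0.028 -0.299  1.834  0.172  1.592  0.074] dq 0.334
```

Emit:
{"api": "arm_command", "payload": {
  "deltas": [
    [[0.012,0.269,0.027,-1.5,0.068,0],[0.012,0.269,0.027,-1.5,0.068,0],[0.012,0.269,0.027,-1.5,0.068,0],[0.012,0.269,0.027,-1.5,0.068,0]]
  ]
}}

```text
t: 15.98
tool_pos: [0.4487, 0.1394, 0.2583]
orientation: [-2.233, -2.143, -0.077]
force: [6.4, -0.7, -5.3]
opening: 0.0101
gripper_force: 30.0
```

```bash
python3 s.py L
```

```text
15.9833 r 0.1035 phi -3.1 tilt -3.9 F [ 6.442 -0.707 -5.285] M [-0.12  -0.849 -0.289] T 0.109 g 30.0 q [ 0.138 -0.266  1.796  0.066  1.597  0.181] dq 0.324
```

Emit:
{"api": "arm_command", "payload": {
  "deltas": [
    [[0.012,0.27,0,-1.5,0.068,0],[0.012,0.27,0,-1.5,0.068,0],[0.012,0.27,0,-1.5,0.068,0],[0.012,0.27,0,-1.5,0.068,0]]
  ]
}}

```text
t: 16.32
tool_pos: [0.4493, 0.1502, 0.2584]
orientation: [2.247, 2.157, -0.04]
force: [6.5, -0.6, -3.9]
opening: 0.0099
gripper_force: 30.0
```

```bash
python3 s.py L
```

```text
16.3167 r 0.1035 phi 2.9 tilt 2.1 F [ 6.497 -0.596 -3.91 ] M [-0.096 -0.864 -0.139] T -0.022 g 30.0 q [ 0.243 -0.217  1.754 -0.036  1.613  0.283] dq 0.306
```

Emit:
{"api": "arm_command", "payload": {
  "deltas": [
    [[0.012,0.269,-0.03,-1.5,0.068,0],[0.012,0.269,-0.03,-1.5,0.068,0],[0.012,0.269,-0.03,-1.5,0.068,0],[0.012,0.269,-0.03,-1.5,0.068,0]]
  ]
}}

```text
t: 16.65
tool_pos: [0.4498, 0.161, 0.2573]
orientation: [2.192, 2.104, -0.154]
force: [6.8, -1.7, -2.5]
opening: 0.0097
gripper_force: 30.0
```

```bash
python3 s.py L
```

```text
16.65 r 0.1036 phi 8.9 tilt 8.1 F [ 6.794 -1.661 -2.466] M [ 0.022 -0.831 -0.035] T 0.309 g 30.0 q [ 0.341 -0.156  1.709 -0.132  1.64   0.376] dq 0.282
```

Emit:
{"api": "arm_command", "payload": {
  "deltas": [
    [[0.012,0.264,-0.058,-1.5,0.068,0],[0.012,0.264,-0.058,-1.5,0.068,0],[0.012,0.264,-0.058,-1.5,0.068,0],[0.012,0.264,-0.058,-1.5,0.068,0]]
  ]
}}

```text
t: 16.98
tool_pos: [0.4504, 0.1716, 0.2551]
orientation: [2.134, 2.049, -0.263]
force: [6.3, -1.4, -2.2]
opening: 0.0097
gripper_force: 30.0
```

```bash
python3 s.py L
```

```text
16.9833 r 0.1036 phi 14.9 tilt 14.1 F [ 6.255 -1.382 -2.244] M [-0.003 -0.84   0.001] T 0.164 g 30.0 q [ 0.429 -0.083  1.66  -0.221  1.675  0.459] dq 0.256
```

Emit:
{"api": "arm_command", "payload": {
  "deltas": [
    [[0.012,0.257,-0.085,-1.5,0.068,0],[0.012,0.257,-0.085,-1.5,0.068,0],[0.012,0.257,-0.085,-1.5,0.068,0],[0.012,0.257,-0.085,-1.5,0.068,0]]
  ]
}}

```text
t: 17.32
tool_pos: [0.4509, 0.1819, 0.2518]
orientation: [2.074, 1.991, -0.367]
force: [6.1, -1.4, -1.7]
opening: 0.01
gripper_force: 30.0
```

```bash
python3 s.py L
```

```text
17.3167 r 0.1037 phi 20.9 tilt 20.1 F [ 6.116 -1.422 -1.742] M [-0.026 -0.739  0.102] T 0.126 g 30.0 q [ 0.507 -0.003  1.609 -0.302  1.717  0.531] dq 0.252
```

Emit:
{"api": "arm_command", "payload": {
  "deltas": [
    [[0.011,0.246,-0.111,-1.5,0.068,0],[0.011,0.246,-0.111,-1.5,0.068,0],[0.011,0.246,-0.111,-1.5,0.068,0],[0.011,0.246,-0.111,-1.5,0.068,0]]
  ]
}}

```text
t: 17.65
tool_pos: [0.4514, 0.1918, 0.2475]
orientation: [2.012, 1.931, -0.466]
force: [5.8, -1.6, -0.4]
opening: 0.0095
gripper_force: 30.0
```

```bash
python3 s.py L
```

```text
17.65 r 0.1037 phi 26.9 tilt 26.1 F [ 5.76  -1.598 -0.435] M [ 0.026 -0.738  0.232] T 0.316 g 30.0 q [ 0.575  0.084  1.555 -0.375  1.764  0.593] dq 0.272
```

Emit:
{"api": "arm_command", "payload": {
  "deltas": [
    [[0.011,0.233,-0.136,-1.5,0.068,0],[0.011,0.233,-0.136,-1.5,0.068,0],[0.011,0.233,-0.136,-1.5,0.068,0],[0.011,0.233,-0.136,-1.5,0.068,0]]
  ]
}}

```text
t: 17.98
tool_pos: [0.4519, 0.2013, 0.2421]
orientation: [1.947, 1.868, -0.56]
force: [6.4, -1.1, 1.3]
opening: 0.0099
gripper_force: 30.0
```

```bash
python3 s.py L
```

```text
17.9833 r 0.1038 phi 32.9 tilt 32.1 F [ 6.39  -1.069  1.3  ] M [ 0.043 -0.709  0.257] T 0.422 g 30.0 q [ 0.634  0.176  1.5   -0.442  1.814  0.644] dq 0.282
```

Emit:
{"api": "arm_command", "payload": {
  "deltas": [
    [[0.01,0.218,-0.16,-1.5,0.068,0],[0.01,0.218,-0.16,-1.5,0.068,0],[0.01,0.218,-0.16,-1.5,0.068,0],[0.01,0.218,-0.16,-1.5,0.068,0]]
  ]
}}

```text
t: 18.32
tool_pos: [0.4524, 0.21, 0.2358]
orientation: [1.88, 1.804, -0.649]
force: [6.8, -1.0, 1.0]
opening: 0.0101
gripper_force: 30.0
```

```bash
python3 s.py L
```

```text
18.3167 r 0.1038 phi 38.9 tilt 38.1 F [ 6.822 -1.003  1.014] M [ 0.082 -0.652  0.388] T 0.412 g 30.0 q [ 0.684  0.272  1.444 -0.504  1.866  0.686] dq 0.292
```

Emit:
{"api": "arm_command", "payload": {
  "deltas": [
    [[0.009,0.2,-0.182,-1.5,0.068,0],[0.009,0.2,-0.182,-1.5,0.068,0],[0.009,0.2,-0.182,-1.5,0.068,0],[0.009,0.2,-0.182,-1.5,0.068,0]]
  ]
}}

```text
t: 18.65
tool_pos: [0.4528, 0.2182, 0.2286]
orientation: [1.812, 1.738, -0.733]
force: [6.4, -0.5, 1.5]
opening: 0.0091
gripper_force: 30.1
```

```bash
python3 s.py L
```

```text
18.65 r 0.1038 phi 44.9 tilt 44.1 F [ 6.408 -0.542  1.532] M [ 0.087 -0.63   0.521] T 0.435 g 30.1 q [ 0.727  0.369  1.387 -0.562  1.92   0.719] dq 0.298
```

Emit:
{"api": "arm_command", "payload": {
  "deltas": [
    [[0.008,0.18,-0.202,-1.5,0.068,0],[0.008,0.18,-0.202,-1.5,0.068,0],[0.008,0.18,-0.202,-1.5,0.068,0],[0.008,0.18,-0.202,-1.5,0.068,0]]
  ]
}}

```text
t: 18.98
tool_pos: [0.4532, 0.2254, 0.2205]
orientation: [1.741, 1.67, -0.814]
force: [7.4, -0.3, 2.1]
opening: 0.0097
gripper_force: 30.1
```

```bash
python3 s.py L
```

```text
18.9833 r 0.1038 phi 50.9 tilt 50.1 F [ 7.378 -0.27   2.105] M [ 0.009 -0.598  0.579] T 0.441 g 30.1 q [ 0.762  0.468  1.33  -0.618  1.975  0.744] dq 0.299
```

Emit:
{"api": "arm_command", "payload": {
  "deltas": [
    [[0.007,0.158,-0.22,-1.5,0.068,0],[0.007,0.158,-0.22,-1.5,0.068,0],[0.007,0.158,-0.22,-1.5,0.068,0],[0.007,0.158,-0.22,-1.5,0.068,0]]
  ]
}}

```text
t: 19.32
tool_pos: [0.4535, 0.2319, 0.2118]
orientation: [1.67, 1.601, -0.889]
force: [8.9, 0.2, 2.7]
opening: 0.0099
gripper_force: 30.1
```

```bash
python3 s.py L
```

```text
19.3167 r 0.1039 phi 56.9 tilt 56.1 F [8.869 0.225 2.664] M [ 0.026 -0.561  0.782] T 0.531 g 30.1 q [ 0.791  0.568  1.273 -0.672  2.03   0.762] dq 0.302
```

Emit:
{"api": "arm_command", "payload": {
  "deltas": [
    [[0.006,0.134,-0.235,-1.5,0.068,0],[0.006,0.134,-0.235,-1.5,0.068,0],[0.006,0.134,-0.235,-1.5,0.068,0],[0.006,0.134,-0.235,-1.5,0.068,0]]
  ]
}}

```text
t: 19.65
tool_pos: [0.4538, 0.2373, 0.2024]
orientation: [1.596, 1.531, -0.96]
force: [10.0, 1.5, 3.2]
opening: 0.0097
gripper_force: 30.1
```

```bash
python3 s.py L; cat > fit.py <<'E'
from h import *
import json
from scipy.optimize import least_squares
L=[json.loads(l) for l in open("log.jsonl")]
C=np.array([.449,.145,.155]);A=np.array([.99897,-.0454,0]);Y=np.cross([0,0,1.],A)
ph=[];T0=[];Ft=[];Fr=[];s=[]
for l in L:
    if l["tag"] not in"LR":continue
    d=np.array(l["tool_pos"])-C;R=cv2.Rodrigues(np.array(l["orientation"]))[0];F=np.array(l["force"])
    ph.append(np.arctan2(d@Y,d[2])+l.get("off",0));T0.append(A@(np.cross(d,F)+l["wrist_torque"]));Ft.append(A@np.cross(-R[:,2],F));s.append(1 if l["tag"]=="L" else -1)
    Fr.append(F@d/np.linalg.norm(d))
ph,T0,Ft,s=map(np.array,(ph,T0,Ft,s))
def rep(name,f,x0,lo=-np.inf,hi=np.inf):
    r=least_squares(f,x0,bounds=(lo,hi));cov=np.linalg.inv(r.jac.T@r.jac)*2*r.cost/(len(ph)-len(x0));print(name,r.x.round(3),"sd",np.sqrt(np.diag(cov)).round(3),"rms",np.sqrt(2*r.cost/len(ph)).round(3),"phib deg",np.degrees(r.x[1]).round(1))
g=lambda x:-x[0]*np.sin(x[1]-ph)
rep("fixH",lambda x:T0+.152*Ft-x[2]*s-g(x),[.3,1,.45])
rep("freeH",lambda x:T0+x[2]*Ft-.45*s-g(x),[.3,1,.15])
rep("fixH+bias",lambda x:T0+.152*Ft-x[2]*s-x[3]-g(x),[.3,1,.45,0])
rep("fixH+bias bnd",lambda x:T0+.152*Ft-x[2]*s-x[3]-g(x),[.3,1,.45,0],[.25,-4,.3,-.3],[.37,4,.6,.3])
# force bias fy, moment bias grows: bias = by*(component of const world force bias tangential lever)
rep("fixH+fy,fz bias",lambda x:T0+.152*Ft-x[2]*s-.256*(x[3]*np.cos(ph))-x[4]-g(x),[.3,1,.45,0,0],[.25,-4,.3,-1,-.1],[.37,4,.6,1,.1])
E
python3 fit.py
```

```text
19.65 r 0.1039 phi 62.9 tilt 62.1 F [9.983 1.459 3.174] M [-0.04  -0.479  0.871] T 0.475 g 30.1 q [ 0.815  0.667  1.216 -0.727  2.084  0.773] dq 0.301
fixH [0.438 0.68  0.366] sd [0.046 0.073 0.022] rms 0.13 phib deg 39.0
freeH [0.435 0.805 0.171] sd [0.049 0.084 0.008] rms 0.142 phib deg 46.1
fixH+bias [ 0.432  0.656  0.366 -0.011] sd [0.111 0.416 0.023 0.185] rms 0.13 phib deg 37.6
fixH+bias bnd [ 0.37   0.436  0.371 -0.105] sd [0.079 0.534 0.023 0.186] rms 0.131 phib deg 25.0
fixH+fy,fz bias [ 0.356  0.273  0.366 -0.655 -0.011] sd [  nan   nan 0.023   nan 0.186] rms 0.13 phib deg 15.7fit.py:14: RuntimeWarning: invalid value encountered in sqrt
  r=least_squares(f,x0,bounds=(lo,hi));cov=np.linalg.inv(r.jac.T@r.jac)*2*r.cost/(len(ph)-len(x0));print(name,r.x.round(3),"sd",np.sqrt(np.diag(cov)).round(3),"rms",np.sqrt(2*r.cost/len(ph)).round(3),"phib deg",np.degrees(r.x[1]).round(1))
```

Emit:
{"api": "arm_command", "payload": {
  "deltas": [
    [[0,0,0,0,0,0],[0,0,0,0,0,0],[0,0,0,0,0,0],[0,0,0,0,0,0],[0.08,1.78,0.91,0,0,0],[0.08,1.78,0.91,0,0,0],[0,0,0,0,0,0],[0,0,0,0,0,0],[0,0,0,0,0,0]]
  ],
  "gripper": -0.3
}}

```text
t: 20.4
tool_pos: [0.454, 0.2717, 0.2195]
orientation: [1.597, 1.533, -0.965]
force: [-0.0, -0.1, -0.6]
opening: 0.0323
gripper_force: 0.0
```

```bash
python3 s.py B
```

```text
20.4 r 0.1422 phi 63.0 tilt 62.1 F [-0.044 -0.056 -0.595] M [0.361 0.014 0.01 ] T 0.213 g 0.0 q [ 0.844  0.721  1.104 -0.726  2.149  0.751] dq 0.017
```

Emit:
{"api": "arm_command", "payload": {
  "deltas": [
    [[-0.034,-0.755,1.308,6,-0.272,0],[-0.04,-0.888,1.222,6,-0.272,0],[-0.046,-1.01,1.122,6,-0.272,0],[0,0,0,0,0,0],[0,0,0,0,0,0]]
  ]
}}

```text
t: 20.82
tool_pos: [0.4535, 0.2442, 0.2591]
orientation: [1.818, 1.738, -0.73]
force: [0.8, -0.6, -0.6]
opening: 0.0328
gripper_force: 0.0
```

```bash
python3 s.py B
```

```text
20.8167 r 0.1439 phi 43.6 tilt 43.8 F [ 0.82  -0.591 -0.592] M [0.235 0.089 0.003] T 0.228 g 0.0 q [ 0.752  0.397  1.293 -0.558  1.988  0.709] dq 0.087
```

Emit:
{"api": "arm_command", "payload": {
  "deltas": [
    [[-0.051,-1.122,1.01,6,-0.272,0],[-0.055,-1.222,0.888,6,-0.272,0],[-0.059,-1.308,0.755,6,-0.272,0],[0,0,0,0,0,0],[0,0,0,0,0,0]]
  ]
}}

```text
t: 21.23
tool_pos: [0.4512, 0.2075, 0.2833]
orientation: [2.016, 1.93, -0.468]
force: [0.2, 0.6, -0.2]
opening: 0.0325
gripper_force: 0.0
```

```bash
python3 s.py B
```

```text
21.2333 r 0.1427 phi 26.0 tilt 26.1 F [ 0.151  0.609 -0.215] M [0.141 0.034 0.003] T -0.051 g 0.0 q [ 0.596  0.098  1.476 -0.373  1.835  0.59 ] dq 0.073
```

Emit:
{"api": "arm_command", "payload": {
  "deltas": [
    [[-0.063,-1.38,0.614,6,-0.272,0],[-0.065,-1.436,0.467,6,-0.272,0],[-0.067,-1.477,0.314,6,-0.272,0],[-0.068,-1.5,0.158,6,-0.272,0],[0,0,0,0,0,0],[0,0,0,0,0,0],[0,0,0,0,0,0]]
  ]
}}

```text
t: 21.82
tool_pos: [0.4478, 0.1513, 0.2961]
orientation: [2.249, 2.16, -0.048]
force: [-0.7, 0.8, -0.5]
opening: 0.0324
gripper_force: 0.0
```

```bash
python3 s.py B
```

```text
21.8167 r 0.1412 phi 2.5 tilt 2.2 F [-0.739  0.808 -0.483] M [-0.046  0.081  0.066] T -0.282 g 0.0 q [ 0.245 -0.218  1.687 -0.035  1.688  0.282] dq 0.04
```

Emit:
{"api": "arm_command", "payload": {
  "deltas": [
    [[-0.069,-1.51,0,6,-0.272,0],[-0.068,-1.5,-0.158,6,-0.272,0],[-0.067,-1.477,-0.314,6,-0.272,0],[-0.065,-1.436,-0.467,6,-0.272,0],[0,0,0,0,0,0],[0,0,0,0,0,0],[0,0,0,0,0,0]]
  ]
}}

```text
t: 22.4
tool_pos: [0.4455, 0.093, 0.2877]
orientation: [-2.053, -1.974, -0.396]
force: [-0.2, 0.1, 0.2]
opening: 0.0327
gripper_force: 0.0
```

```bash
python3 s.py B
```

```text
22.4 r 0.1426 phi -21.4 tilt -22.0 F [-0.152  0.111  0.23 ] M [-0.221  0.045  0.028] T -0.276 g 0.0 q [-0.224 -0.318  1.834  0.379  1.693 -0.151] dq 0.039
```

Emit:
{"api": "arm_command", "payload": {
  "deltas": [
    [[-0.063,-1.38,-0.614,6,-0.272,0],[-0.059,-1.308,-0.755,6,-0.272,0],[-0.055,-1.222,-0.888,6,-0.272,0],[0,0,0,0,0,0],[0,0,0,0,0,0],[0,0,0,0,0,0]]
  ]
}}

```text
t: 22.9
tool_pos: [0.4442, 0.0545, 0.2666]
orientation: [-1.856, -1.788, -0.676]
force: [0.3, -0.5, -0.1]
opening: 0.0325
gripper_force: 0.0
```

```bash
python3 s.py B; cat >> fit.py <<'E'
B=[l for l in L if l["tag"]=="B"];tl=[]
for l in B:
    R=cv2.Rodrigues(np.array(l["orientation"]))[0];tl.append(np.arctan2(-R[:,2]@Y,-R[2,2]))
tl=np.array(tl);m=np.array([A@l["wrist_torque"] for l in B]);k=np.linalg.lstsq(np.c_[np.sin(tl),np.cos(tl)],m,rcond=None)[0]
fb=np.mean([l["force"] for l in B],0);print("bias k",k,"F",fb,np.std([l["force"] for l in B],0),m,np.degrees(tl))
T0=T0-k[0]*np.sin(ph)-k[1]*np.cos(ph)
print("CORRECTED")
for H in(.14,.152,.165):rep("H%g"%H,lambda x:T0+H*Ft-x[2]*s-g(x),[.3,1.4,.45])
rep("freeH",lambda x:T0+x[2]*Ft-.45*s-g(x),[.3,1.4,.15])
rep("bias",lambda x:T0+.152*Ft-x[2]*s-x[3]-g(x),[.3,1.4,.45,0])
E
python3 fit.py|sed -n '6,$p'
```

```text
22.9 r 0.1437 phi -39.1 tilt -39.9 F [ 0.344 -0.48  -0.12 ] M [-0.382  0.042  0.013] T -0.255 g 0.0 q [-0.516 -0.197  1.882  0.622  1.777 -0.449] dq 0.03
bias k [ 0.4523586  -0.07974914] F [ 0.06325042  0.06656338 -0.29598022] [0.47623876 0.51530859 0.29595632] [ 0.36002828  0.23103654  0.13979772 -0.04930667 -0.22304992 -0.38335128] [ 62.06846637  43.8158352   26.05567288   2.17563067 -21.95618919
 -39.9291682 ]
CORRECTED
H0.14 [0.199 2.101 0.329] sd [0.027 0.233 0.021] rms 0.125 phib deg 120.4
H0.152 [0.225 2.089 0.366] sd [0.028 0.215 0.022] rms 0.13 phib deg 119.7
H0.165 [0.255 2.078 0.405] sd [0.029 0.2   0.023] rms 0.137 phib deg 119.1
freeH [0.278 2.144 0.171] sd [0.031 0.189 0.008] rms 0.142 phib deg 122.8
bias [ 0.214  2.109  0.366 -0.011] sd [0.19  0.436 0.023 0.185] rms 0.13 phib deg 120.9fit.py:14: RuntimeWarning: invalid value encountered in sqrt
  r=least_squares(f,x0,bounds=(lo,hi));cov=np.linalg.inv(r.jac.T@r.jac)*2*r.cost/(len(ph)-len(x0));print(name,r.x.round(3),"sd",np.sqrt(np.diag(cov)).round(3),"rms",np.sqrt(2*r.cost/len(ph)).round(3),"phib deg",np.degrees(r.x[1]).round(1))
```

Emit:
{"api": "arm_command", "payload": {
  "deltas": [
    [[0.068,1.27,-1.545,0,0,0],[0.068,1.27,-1.545,0,0,0],[0,0,0,0,0,0],[0,0,0,0,0,0]]
  ]
}}

```text
t: 23.23
tool_pos: [0.4451, 0.0803, 0.2363]
orientation: [-1.854, -1.791, -0.678]
force: [0.6, -0.1, 0.6]
opening: 0.0322
gripper_force: 0.0
```

```bash
python3 s.py B
```

```text
23.2333 r 0.104 phi -38.6 tilt -39.9 F [ 0.586 -0.139  0.632] M [-0.339  0.085  0.036] T -0.423 g 0.0 q [-0.467 -0.2    1.941  0.631  1.703 -0.444] dq 0.033
```

Emit:
{"api": "arm_command", "payload": {
  "deltas": [
    [[0,0,0,0,0,0],[0,0,0,0,0,0],[0,0,0,0,0,0],[0,0,0,0,0,0],[0,0,0,0,0,0],[0,0,0,0,0,0],[0,0,0,0,0,0]]
  ],
  "gripper": -1
}}

```text
t: 23.82
tool_pos: [0.4456, 0.0777, 0.2362]
orientation: [-1.859, -1.785, -0.681]
force: [-4.3, -2.6, 5.3]
opening: 0.0098
gripper_force: 30.0
```

```bash
python3 s.py G
```

```text
23.8167 r 0.1055 phi -39.7 tilt -40.0 F [-4.281 -2.629  5.342] M [-0.027  0.58   0.221] T -0.378 g 30.0 q [-0.473 -0.199  1.941  0.632  1.704 -0.445] dq 0.001
```

```bash
sed -i 's/dict(tag=sys.argv\[1\],/dict(tag=sys.argv[1],off=np.radians(float(sys.argv[2])) if len(sys.argv)>2 else 0,/' s.py; sed -i 's/^print(s\["t"\].*/print(s["t"],"r",np.hypot(d[2],d@Y).round(4),"phi",ph.round(1),"tilt",tl.round(1),"Tc",(T-.452*np.sin(np.radians(tl))+.08*np.cos(np.radians(tl))).round(3),"g",round(float(s["gripper_force"]),1),"q5",s["q"][4].round(2))/; s/H=.152/H=.171/' s.py; grep -n "off=" s.py | head -2
```

```text
9:json.dump(dict(tag=sys.argv[1],off=np.radians(float(sys.argv[2])) if len(sys.argv)>2 else 0,**{k:np.asarray(v).tolist() for k,v in s.items()}),f:=open("log.jsonl","a"));f.write("\n")
```

Emit:
{"api": "arm_command", "payload": {
  "deltas": [
    [[0.01,0.221,0.165,-1.5,0.068,0],[0.01,0.221,0.165,-1.5,0.068,0],[0.01,0.221,0.165,-1.5,0.068,0],[0.01,0.221,0.165,-1.5,0.068,0]]
  ]
}}

```text
t: 24.15
tool_pos: [0.446, 0.0864, 0.2426]
orientation: [-1.928, -1.85, -0.591]
force: [-2.5, -2.5, 3.7]
opening: 0.0099
gripper_force: 30.0
```

```bash
python3 s.py L 102.6
```

```text
24.15 r 0.1054 phi -33.8 tilt -33.9 Tc 0.087 g 30.0 q5 1.67
```

Emit:
{"api": "arm_command", "payload": {
  "deltas": [
    [[0.011,0.237,0.141,-1.5,0.068,0],[0.011,0.237,0.141,-1.5,0.068,0],[0.011,0.237,0.141,-1.5,0.068,0],[0.011,0.237,0.141,-1.5,0.068,0]]
  ]
}}

```text
t: 24.48
tool_pos: [0.4465, 0.096, 0.2484]
orientation: [-1.994, -1.914, -0.498]
force: [-3.3, -2.6, 4.1]
opening: 0.0094
gripper_force: 30.0
```

```bash
python3 s.py L 102.6
```

```text
24.4833 r 0.1055 phi -27.7 tilt -27.9 Tc 0.008 g 30.0 q5 1.64
```

Emit:
{"api": "arm_command", "payload": {
  "deltas": [
    [[0.011,0.251,0.115,-1.5,0.068,0],[0.011,0.251,0.115,-1.5,0.068,0],[0.011,0.251,0.115,-1.5,0.068,0],[0.011,0.251,0.115,-1.5,0.068,0]]
  ]
}}

```text
t: 24.82
tool_pos: [0.447, 0.1061, 0.2531]
orientation: [-2.058, -1.975, -0.401]
force: [-1.8, -3.5, 4.5]
opening: 0.0094
gripper_force: 30.0
```

```bash
python3 s.py L 102.6
```

```text
24.8167 r 0.1055 phi -21.7 tilt -21.9 Tc 0.203 g 30.0 q5 1.62
```

Emit:
{"api": "arm_command", "payload": {
  "deltas": [
    [[0.012,0.261,0.088,-1.5,0.068,0],[0.012,0.261,0.088,-1.5,0.068,0],[0.012,0.261,0.088,-1.5,0.068,0],[0.012,0.261,0.088,-1.5,0.068,0]]
  ]
}}

```text
t: 25.15
tool_pos: [0.4476, 0.1166, 0.2567]
orientation: [-2.119, -2.034, -0.298]
force: [-2.1, -3.4, 3.8]
opening: 0.01
gripper_force: 30.0
```

```bash
python3 s.py L 102.6
```

```text
25.15 r 0.1056 phi -15.6 tilt -15.9 Tc 0.337 g 30.0 q5 1.6
```

Emit:
{"api": "arm_command", "payload": {
  "deltas": [
    [[0.012,0.269,0.061,-1.5,0.068,0],[0.012,0.269,0.061,-1.5,0.068,0],[0.012,0.269,0.061,-1.5,0.068,0],[0.012,0.269,0.061,-1.5,0.068,0]]
  ]
}}

```text
t: 25.48
tool_pos: [0.4481, 0.1274, 0.2591]
orientation: [-2.177, -2.09, -0.191]
force: [-1.2, -2.7, 3.2]
opening: 0.0101
gripper_force: 30.0
```

```bash
python3 s.py L 102.6
```

```text
25.4833 r 0.1056 phi -9.6 tilt -9.9 Tc 0.257 g 30.0 q5 1.6
```

Emit:
{"api": "arm_command", "payload": {
  "deltas": [
    [[0.012,0.274,0.032,-1.5,0.068,0],[0.012,0.274,0.032,-1.5,0.068,0],[0.012,0.274,0.032,-1.5,0.068,0],[0.012,0.274,0.032,-1.5,0.068,0]]
  ]
}}

```text
t: 25.82
tool_pos: [0.4487, 0.1383, 0.2605]
orientation: [-2.233, -2.143, -0.078]
force: [-1.5, -3.8, 4.0]
opening: 0.0097
gripper_force: 30.0
```

```bash
python3 s.py L 102.6
```

```text
25.8167 r 0.1057 phi -3.6 tilt -3.9 Tc 0.555 g 30.0 q5 1.6
```

Emit:
{"api": "arm_command", "payload": {
  "deltas": [
    [[0.012,0.276,0.003,-1.5,0.068,0],[0.012,0.276,0.003,-1.5,0.068,0],[0.012,0.276,0.003,-1.5,0.068,0],[0.012,0.276,0.003,-1.5,0.068,0]]
  ]
}}

```text
t: 26.15
tool_pos: [0.4493, 0.1494, 0.2606]
orientation: [2.247, 2.156, -0.039]
force: [0.0, -3.0, 4.5]
opening: 0.0101
gripper_force: 30.0
```

```bash
python3 s.py L 102.6
```

```text
26.15 r 0.1057 phi 2.4 tilt 2.1 Tc 0.365 g 30.0 q5 1.62
```

Emit:
{"api": "arm_command", "payload": {
  "deltas": [
    [[0.012,0.275,-0.025,-1.5,0.068,0],[0.012,0.275,-0.025,-1.5,0.068,0],[0.012,0.275,-0.025,-1.5,0.068,0],[0.012,0.275,-0.025,-1.5,0.068,0]]
  ]
}}

```text
t: 26.48
tool_pos: [0.4498, 0.1605, 0.2597]
orientation: [2.193, 2.104, -0.154]
force: [1.2, -3.0, 4.1]
opening: 0.0099
gripper_force: 30.0
```

```bash
python3 s.py L 102.6
```

```text
26.4833 r 0.1058 phi 8.4 tilt 8.1 Tc 0.337 g 30.0 q5 1.64
```

Emit:
{"api": "arm_command", "payload": {
  "deltas": [
    [[0.012,0.271,-0.054,-1.5,0.068,0],[0.012,0.271,-0.054,-1.5,0.068,0],[0.012,0.271,-0.054,-1.5,0.068,0],[0.012,0.271,-0.054,-1.5,0.068,0]]
  ]
}}

```text
t: 26.82
tool_pos: [0.4504, 0.1714, 0.2575]
orientation: [2.135, 2.048, -0.263]
force: [0.5, -4.5, 5.0]
opening: 0.0101
gripper_force: 30.0
```

```bash
python3 s.py L 102.6; python3 fit.py 2>&1|grep -A9 CORR
```

```text
26.8167 r 0.1058 phi 14.4 tilt 14.1 Tc 0.845 g 30.0 q5 1.68
CORRECTED
H0.14 [0.408 2.782 0.315] sd [0.062 0.118 0.038] rms 0.226 phib deg 159.4
H0.152 [0.427 2.734 0.352] sd [0.062 0.119 0.039] rms 0.23 phib deg 156.6
H0.165 [0.448 2.686 0.391] sd [0.062 0.119 0.04 ] rms 0.235 phib deg 153.9
freeH [0.49  2.71  0.171] sd [0.056 0.13  0.013] rms 0.24 phib deg 155.3
bias [-0.262  0.833  0.365 -0.361] sd [0.063 0.449 0.035 0.096] rms 0.203 phib deg 47.7
```

```bash
cat > fit.py <<'E'
from h import *
import json
from scipy.optimize import least_squares
L=[json.loads(l) for l in open("log.jsonl")]
C=np.array([.449,.145,.155]);A=np.array([.99897,-.0454,0]);Y=np.cross([0,0,1.],A)
def tilt(l):
    R=cv2.Rodrigues(np.array(l["orientation"]))[0];return np.arctan2(-R[:,2]@Y,-R[2,2])
B=[l for l in L if l["tag"]=="B"];tb=np.array([tilt(l) for l in B]);m=np.array([A@l["wrist_torque"] for l in B])
k=np.linalg.lstsq(np.c_[np.sin(tb),np.cos(tb)],m,rcond=None)[0];fb=np.mean([l["force"] for l in B],0)
ph=[];T0=[];Ft=[];Fr=[];s=[]
for l in L:
    if l["tag"] not in"LR":continue
    d=np.array(l["tool_pos"])-C;d-=A*(A@d);R=cv2.Rodrigues(np.array(l["orientation"]))[0];F=np.array(l["force"])-fb*0;t=tilt(l)
    ph.append(np.arctan2(d@Y,d[2])+l.get("off",0));T0.append(A@(np.cross(d,F)+l["wrist_torque"])-k@[np.sin(t),np.cos(t)])
    Ft.append(A@np.cross(-R[:,2],F));s.append(1 if l["tag"]=="L" else -1);Fr.append(F@d/np.linalg.norm(d))
ph,T0,Ft,s,Fr=map(np.array,(ph,T0,Ft,s,Fr))
def rep(name,f,x0,lo=-np.inf,hi=np.inf):
    r=least_squares(f,x0,bounds=(lo,hi));cov=np.linalg.inv(r.jac.T@r.jac)*2*r.cost/(len(ph)-len(x0));print(name,r.x.round(3),"sd",np.sqrt(np.diag(cov)).round(3),"rms",np.sqrt(2*r.cost/len(ph)).round(3),"phib deg",np.degrees(r.x[1]).round(1))
g=lambda x:-x[0]*np.sin(x[1]-ph)
print("k",k,"fb",fb)
for H in(.14,.152,.165,.18):rep("H%g"%H,lambda x:T0+H*Ft-x[2]*s-g(x),[.3,1.8,.45])
rep("freeH",lambda x:T0+x[2]*Ft-.45*s-g(x),[.3,1.8,.15])
rep("H,ft offset",lambda x:T0+x[2]*Ft+x[3]*Fr-.45*s-g(x),[.3,1.8,.15,0])
rep("bias",lambda x:T0+.152*Ft-x[2]*s-x[3]-g(x),[.3,1.8,.45,0])
print(np.c_[np.degrees(ph),s,T0+.165*Ft,Fr][-26:].round(2).tolist())
E
python3 fit.py
```

```text
k [ 0.45002548 -0.07827701] fb [ 0.13787123  0.03719577 -0.16344528]
H0.14 [0.195 2.051 0.327] sd [0.025 0.196 0.022] rms 0.131 phib deg 117.5
H0.152 [0.222 2.036 0.363] sd [0.026 0.181 0.023] rms 0.138 phib deg 116.6
H0.165 [0.251 2.023 0.403] sd [0.027 0.169 0.024] rms 0.145 phib deg 115.9
H0.18 [0.285 2.012 0.448] sd [0.028 0.158 0.026] rms 0.154 phib deg 115.3
freeH [0.272 2.148 0.168] sd [0.029 0.164 0.008] rms 0.151 phib deg 123.1
H,ft offset [0.415 1.595 0.158 0.034] sd [0.076 0.16  0.008 0.013] rms 0.14 phib deg 91.4
bias [0.305 2.055 0.361 0.071] sd [0.08  0.132 0.023 0.065] rms 0.136 phib deg 117.7
[[-33.24, 1.0, 0.52, -8.25], [-27.2, 1.0, 0.39, -7.74], [-21.18, 1.0, 0.46, -7.52], [-15.15, 1.0, 0.03, -6.25], [-9.14, 1.0, -0.11, -5.37], [-3.13, 1.0, 0.23, -5.25], [2.87, 1.0, 0.04, -3.92], [8.88, 1.0, 0.34, -2.65], [14.89, 1.0, 0.14, -2.45], [20.91, 1.0, 0.05, -2.04], [26.88, 1.0, 0.2, -0.99], [32.88, 1.0, 0.27, 0.67], [38.87, 1.0, 0.21, 0.35], [44.87, 1.0, 0.19, 0.91], [50.87, 1.0, 0.17, 1.38], [56.86, 1.0, 0.23, 1.98], [62.86, 1.0, 0.14, 3.15], [68.76, 1.0, 0.08, 4.53], [74.88, 1.0, 0.0, 4.89], [80.92, 1.0, 0.19, 5.51], [86.96, 1.0, 0.32, 4.59], [92.98, 1.0, 0.24, 3.6], [98.99, 1.0, 0.53, 4.21], [105.01, 1.0, 0.34, 4.4], [111.01, 1.0, 0.31, 3.67], [117.04, 1.0, 0.81, 3.74]]
```

Emit:
{"api": "arm_command", "payload": {
  "deltas": [
    [[0.012,0.264,-0.082,-1.5,0.068,0],[0.012,0.264,-0.082,-1.5,0.068,0],[0.012,0.264,-0.082,-1.5,0.068,0],[0.012,0.264,-0.082,-1.5,0.068,0]]
  ]
}}

```text
t: 27.15
tool_pos: [0.451, 0.1819, 0.2542]
orientation: [2.075, 1.99, -0.367]
force: [1.5, -4.0, 4.7]
opening: 0.0098
gripper_force: 30.0
```

```bash
python3 s.py L 102.6
```

```text
27.15 r 0.1059 phi 20.4 tilt 20.1 Tc 0.68 g 30.0 q5 1.72
```

Emit:
{"api": "arm_command", "payload": {
  "deltas": [
    [[0.011,0.254,-0.109,-1.5,0.068,0],[0.011,0.254,-0.109,-1.5,0.068,0],[0.011,0.254,-0.109,-1.5,0.068,0],[0.011,0.254,-0.109,-1.5,0.068,0]]
  ]
}}

```text
t: 27.48
tool_pos: [0.4515, 0.1921, 0.2499]
orientation: [2.012, 1.93, -0.466]
force: [2.1, -3.7, 5.1]
opening: 0.0099
gripper_force: 30.0
```

```bash
python3 s.py L 102.6
```

```text
27.4833 r 0.1059 phi 26.4 tilt 26.1 Tc 0.656 g 30.0 q5 1.77
```

Emit:
{"api": "arm_command", "payload": {
  "deltas": [
    [[0.011,0.241,-0.135,-1.5,0.068,0],[0.011,0.241,-0.135,-1.5,0.068,0],[0.011,0.241,-0.135,-1.5,0.068,0],[0.011,0.241,-0.135,-1.5,0.068,0]]
  ]
}}

```text
t: 27.82
tool_pos: [0.452, 0.2018, 0.2445]
orientation: [1.948, 1.868, -0.56]
force: [3.4, -3.0, 5.0]
opening: 0.0097
gripper_force: 30.0
```

```bash
python3 s.py L 102.6
```

```text
27.8167 r 0.106 phi 32.4 tilt 32.1 Tc 0.434 g 30.0 q5 1.82
```

Emit:
{"api": "arm_command", "payload": {
  "deltas": [
    [[0.01,0.225,-0.159,-1.5,0.068,0],[0.01,0.225,-0.159,-1.5,0.068,0],[0.01,0.225,-0.159,-1.5,0.068,0],[0.01,0.225,-0.159,-1.5,0.068,0]]
  ]
}}

```text
t: 28.15
tool_pos: [0.4525, 0.2108, 0.2381]
orientation: [1.881, 1.803, -0.65]
force: [3.5, -2.9, 5.7]
opening: 0.0097
gripper_force: 30.0
```

```bash
python3 s.py L 102.6
```

```text
28.15 r 0.106 phi 38.4 tilt 38.1 Tc 0.619 g 30.0 q5 1.87
```

Emit:
{"api": "arm_command", "payload": {
  "deltas": [
    [[0.009,0.207,-0.182,-1.5,0.068,0],[0.009,0.207,-0.182,-1.5,0.068,0],[0.009,0.207,-0.182,-1.5,0.068,0],[0.009,0.207,-0.182,-1.5,0.068,0]]
  ]
}}

```text
t: 28.48
tool_pos: [0.4529, 0.2191, 0.2308]
orientation: [1.812, 1.737, -0.735]
force: [5.4, -3.8, 5.8]
opening: 0.0096
gripper_force: 30.0
```

```bash
python3 s.py L 102.6
```

```text
28.4833 r 0.1061 phi 44.4 tilt 44.1 Tc 0.827 g 30.0 q5 1.93
```

Emit:
{"api": "arm_command", "payload": {
  "deltas": [
    [[0.008,0.187,-0.203,-1.5,0.068,0],[0.008,0.187,-0.203,-1.5,0.068,0],[0.008,0.187,-0.203,-1.5,0.068,0],[0.008,0.187,-0.203,-1.5,0.068,0]]
  ]
}}

```text
t: 28.82
tool_pos: [0.4533, 0.2267, 0.2226]
orientation: [1.742, 1.67, -0.815]
force: [6.0, -3.2, 5.3]
opening: 0.0098
gripper_force: 30.0
```

```bash
python3 s.py L 102.6; python3 fit.py
```

```text
28.8167 r 0.1061 phi 50.4 tilt 50.1 Tc 0.602 g 30.0 q5 1.98
k [ 0.45002548 -0.07827701] fb [ 0.13787123  0.03719577 -0.16344528]
H0.14 [0.196 1.977 0.329] sd [0.023 0.184 0.022] rms 0.13 phib deg 113.3
H0.152 [0.224 1.954 0.366] sd [0.024 0.17  0.023] rms 0.138 phib deg 112.0
H0.165 [0.255 1.934 0.406] sd [0.026 0.159 0.024] rms 0.146 phib deg 110.8
H0.18 [0.29  1.917 0.453] sd [0.027 0.15  0.026] rms 0.155 phib deg 109.8
freeH [0.267 2.103 0.164] sd [0.028 0.161 0.008] rms 0.15 phib deg 120.5
H,ft offset [0.359 1.729 0.162 0.023] sd [0.049 0.146 0.007 0.008] rms 0.14 phib deg 99.1
bias [0.294 2.047 0.36  0.063] sd [0.05  0.133 0.023 0.039] rms 0.134 phib deg 117.3
[[2.87, 1.0, 0.04, -3.92], [8.88, 1.0, 0.34, -2.65], [14.89, 1.0, 0.14, -2.45], [20.91, 1.0, 0.05, -2.04], [26.88, 1.0, 0.2, -0.99], [32.88, 1.0, 0.27, 0.67], [38.87, 1.0, 0.21, 0.35], [44.87, 1.0, 0.19, 0.91], [50.87, 1.0, 0.17, 1.38], [56.86, 1.0, 0.23, 1.98], [62.86, 1.0, 0.14, 3.15], [68.76, 1.0, 0.08, 4.53], [74.88, 1.0, 0.0, 4.89], [80.92, 1.0, 0.19, 5.51], [86.96, 1.0, 0.32, 4.59], [92.98, 1.0, 0.24, 3.6], [98.99, 1.0, 0.53, 4.21], [105.01, 1.0, 0.34, 4.4], [111.01, 1.0, 0.31, 3.67], [117.04, 1.0, 0.81, 3.74], [123.04, 1.0, 0.65, 3.08], [129.04, 1.0, 0.62, 2.96], [135.04, 1.0, 0.4, 2.69], [141.02, 1.0, 0.58, 2.75], [147.01, 1.0, 0.79, 1.6], [153.0, 1.0, 0.57, 1.11]]
```

Emit:
{"api": "arm_command", "payload": {
  "deltas": [
    [[-0.008,-0.187,0.203,1.5,-0.068,0],[-0.008,-0.187,0.203,1.5,-0.068,0],[-0.008,-0.187,0.203,1.5,-0.068,0],[-0.008,-0.187,0.203,1.5,-0.068,0]]
  ]
}}

```text
t: 29.15
tool_pos: [0.4529, 0.2197, 0.2294]
orientation: [1.813, 1.742, -0.732]
force: [6.1, 0.8, -2.5]
opening: 0.0104
gripper_force: 30.0
```

```bash
python3 s.py R 102.6
```

```text
29.15 r 0.1055 phi 45.1 tilt 43.9 Tc -0.34 g 30.0 q5 1.92
```

Emit:
{"api": "arm_command", "payload": {
  "deltas": [
    [[-0.009,-0.207,0.182,1.5,-0.068,0],[-0.009,-0.207,0.182,1.5,-0.068,0],[-0.009,-0.207,0.182,1.5,-0.068,0],[-0.009,-0.207,0.182,1.5,-0.068,0]]
  ]
}}

```text
t: 29.48
tool_pos: [0.4525, 0.2114, 0.2368]
orientation: [1.882, 1.808, -0.647]
force: [6.6, 0.3, -1.8]
opening: 0.0097
gripper_force: 30.0
```

```bash
python3 s.py R 102.6
```

```text
29.4833 r 0.1054 phi 39.1 tilt 37.9 Tc 0.006 g 30.0 q5 1.87
```

Emit:
{"api": "arm_command", "payload": {
  "deltas": [
    [[-0.01,-0.225,0.159,1.5,-0.068,0],[-0.01,-0.225,0.159,1.5,-0.068,0],[-0.01,-0.225,0.159,1.5,-0.068,0],[-0.01,-0.225,0.159,1.5,-0.068,0]]
  ]
}}

```text
t: 29.82
tool_pos: [0.452, 0.2025, 0.2433]
orientation: [1.949, 1.872, -0.557]
force: [5.2, 1.4, -2.2]
opening: 0.0097
gripper_force: 30.0
```

```bash
python3 s.py R 102.6
```

```text
29.8167 r 0.1054 phi 33.1 tilt 31.9 Tc -0.233 g 30.0 q5 1.81
```

Emit:
{"api": "arm_command", "payload": {
  "deltas": [
    [[-0.011,-0.241,0.135,1.5,-0.068,0],[-0.011,-0.241,0.135,1.5,-0.068,0],[-0.011,-0.241,0.135,1.5,-0.068,0],[-0.011,-0.241,0.135,1.5,-0.068,0]]
  ]
}}

```text
t: 30.15
tool_pos: [0.4515, 0.1929, 0.2488]
orientation: [2.014, 1.934, -0.462]
force: [4.6, 2.5, -2.4]
opening: 0.0097
gripper_force: 30.0
```

```bash
python3 s.py R 102.6
```

```text
30.15 r 0.1053 phi 27.1 tilt 25.9 Tc -0.461 g 30.0 q5 1.76
```

Emit:
{"api": "arm_command", "payload": {
  "deltas": [
    [[-0.011,-0.254,0.109,1.5,-0.068,0],[-0.011,-0.254,0.109,1.5,-0.068,0],[-0.011,-0.254,0.109,1.5,-0.068,0],[-0.011,-0.254,0.109,1.5,-0.068,0]]
  ]
}}

```text
t: 30.48
tool_pos: [0.451, 0.1829, 0.2532]
orientation: [2.076, 1.995, -0.363]
force: [3.8, 2.1, -2.5]
opening: 0.0098
gripper_force: 30.0
```

```bash
python3 s.py R 102.6
```

```text
30.4833 r 0.1053 phi 21.1 tilt 19.8 Tc -0.218 g 30.0 q5 1.72
```

Emit:
{"api": "arm_command", "payload": {
  "deltas": [
    [[-0.012,-0.264,0.082,1.5,-0.068,0],[-0.012,-0.264,0.082,1.5,-0.068,0],[-0.012,-0.264,0.082,1.5,-0.068,0],[-0.012,-0.264,0.082,1.5,-0.068,0]]
  ]
}}

```text
t: 30.82
tool_pos: [0.4504, 0.1723, 0.2566]
orientation: [2.137, 2.052, -0.258]
force: [3.7, 3.6, -2.3]
opening: 0.0098
gripper_force: 30.0
```

```bash
python3 s.py R 102.6
```

```text
30.8167 r 0.1052 phi 15.1 tilt 13.8 Tc -0.468 g 30.0 q5 1.68
```

Emit:
{"api": "arm_command", "payload": {
  "deltas": [
    [[-0.012,-0.271,0.054,1.5,-0.068,0],[-0.012,-0.271,0.054,1.5,-0.068,0],[-0.012,-0.271,0.054,1.5,-0.068,0],[-0.012,-0.271,0.054,1.5,-0.068,0]]
  ]
}}

```text
t: 31.15
tool_pos: [0.4499, 0.1615, 0.2589]
orientation: [2.194, 2.108, -0.149]
force: [2.9, 3.4, -1.5]
opening: 0.0097
gripper_force: 30.0
```

```bash
python3 s.py R 102.6
```

```text
31.15 r 0.1052 phi 9.1 tilt 7.8 Tc -0.279 g 30.0 q5 1.64
```

Emit:
{"api": "arm_command", "payload": {
  "deltas": [
    [[-0.012,-0.275,0.025,1.5,-0.068,0],[-0.012,-0.275,0.025,1.5,-0.068,0],[-0.012,-0.275,0.025,1.5,-0.068,0],[-0.012,-0.275,0.025,1.5,-0.068,0]]
  ]
}}

```text
t: 31.48
tool_pos: [0.4493, 0.1505, 0.26]
orientation: [2.249, 2.16, -0.034]
force: [3.1, 4.6, -0.3]
opening: 0.0096
gripper_force: 30.0
```

```bash
python3 s.py R 102.6
```

```text
31.4833 r 0.1051 phi 3.0 tilt 1.8 Tc -0.419 g 30.0 q5 1.61
```

Emit:
{"api": "arm_command", "payload": {
  "deltas": [
    [[-0.012,-0.276,-0.003,1.5,-0.068,0],[-0.012,-0.276,-0.003,1.5,-0.068,0],[-0.012,-0.276,-0.003,1.5,-0.068,0],[-0.012,-0.276,-0.003,1.5,-0.068,0]]
  ]
}}

```text
t: 31.82
tool_pos: [0.4487, 0.1395, 0.26]
orientation: [-2.229, -2.141, -0.084]
force: [1.7, 5.5, -0.7]
opening: 0.0098
gripper_force: 30.0
```

```bash
python3 s.py R 102.6
```

```text
31.8167 r 0.1051 phi -3.0 tilt -4.2 Tc -0.519 g 30.0 q5 1.6
```

Emit:
{"api": "arm_command", "payload": {
  "deltas": [
    [[-0.012,-0.274,-0.032,1.5,-0.068,0],[-0.012,-0.274,-0.032,1.5,-0.068,0],[-0.012,-0.274,-0.032,1.5,-0.068,0],[-0.012,-0.274,-0.032,1.5,-0.068,0]]
  ]
}}

```text
t: 32.15
tool_pos: [0.4481, 0.1286, 0.2587]
orientation: [-2.173, -2.088, -0.196]
force: [1.6, 5.6, -0.3]
opening: 0.0096
gripper_force: 30.0
```

```bash
python3 s.py R 102.6; python3 fit.py
```

```text
32.15 r 0.105 phi -9.0 tilt -10.2 Tc -0.481 g 30.0 q5 1.59
k [ 0.45002548 -0.07827701] fb [ 0.13787123  0.03719577 -0.16344528]
H0.14 [0.194 1.822 0.313] sd [0.021 0.133 0.017] rms 0.129 phib deg 104.4
H0.152 [0.223 1.847 0.353] sd [0.023 0.12  0.017] rms 0.135 phib deg 105.8
H0.165 [0.255 1.867 0.397] sd [0.024 0.111 0.018] rms 0.143 phib deg 107.0
H0.18 [0.291 1.886 0.448] sd [0.026 0.103 0.02 ] rms 0.152 phib deg 108.0
freeH [0.278 1.917 0.172] sd [0.027 0.104 0.006] rms 0.149 phib deg 109.8
H,ft offset [0.355 1.738 0.161 0.023] sd [0.034 0.086 0.006 0.007] rms 0.137 phib deg 99.6
bias [0.292 2.034 0.358 0.063] sd [0.045 0.114 0.017 0.033] rms 0.131 phib deg 116.5
[[62.86, 1.0, 0.14, 3.15], [68.76, 1.0, 0.08, 4.53], [74.88, 1.0, 0.0, 4.89], [80.92, 1.0, 0.19, 5.51], [86.96, 1.0, 0.32, 4.59], [92.98, 1.0, 0.24, 3.6], [98.99, 1.0, 0.53, 4.21], [105.01, 1.0, 0.34, 4.4], [111.01, 1.0, 0.31, 3.67], [117.04, 1.0, 0.81, 3.74], [123.04, 1.0, 0.65, 3.08], [129.04, 1.0, 0.62, 2.96], [135.04, 1.0, 0.4, 2.69], [141.02, 1.0, 0.58, 2.75], [147.01, 1.0, 0.79, 1.6], [153.0, 1.0, 0.57, 1.11], [147.75, -1.0, -0.33, -0.99], [141.7, -1.0, 0.02, -1.02], [135.7, -1.0, -0.22, -0.98], [129.7, -1.0, -0.44, -0.91], [123.7, -1.0, -0.2, -1.55], [117.68, -1.0, -0.44, -1.26], [111.66, -1.0, -0.26, -0.94], [105.62, -1.0, -0.39, -0.07], [99.61, -1.0, -0.49, -1.01], [93.61, -1.0, -0.45, -1.22]]
```

```bash
cat >> fit.py <<'E'
print("MAP")
tl=np.array([tilt(l) for l in L if l["tag"] in "LR"])
def f(x):
    A0,pb,H,D,b0,by,bz,ks,dy,dz=x
    lev=H+.104
    e=T0+H*Ft-D*s-b0-by*lev*np.cos(tl)-bz*lev*np.sin(tl)-ks*np.sin(tl)-dy*Fr*np.cos(tl)*1-dz*Fr*np.sin(tl)-g(x)
    pr=[(A0-.31)/.035,(H-.16)/.02,(D-.45)/.04,b0/.02,by/.2,bz/.2,ks/.03,dy/.003,dz/.003]
    return np.r_[e/.135,pr]
r=least_squares(f,[.3,1.8,.16,.45,0,0,0,0,0,0]);sd=np.sqrt(np.diag(np.linalg.inv(r.jac.T@r.jac)))
print(r.x.round(3),sd.round(3),np.degrees(r.x[1]),np.degrees(sd[1]),"rms",np.std(r.fun[:len(ph)])*.135)
E
python3 fit.py | tail -2
```

```text
[ 2.980e-01  2.058e+00  1.490e-01  3.680e-01  7.000e-03  2.120e-01
  8.900e-02  8.000e-03 -2.000e-03  0.000e+00] [0.029 0.114 0.009 0.028 0.019 0.118 0.147 0.027 0.003 0.003] 117.90194859770254 6.529009287704998 rms 0.12923932155307866
```

Emit:
{"api": "arm_command", "payload": {
  "deltas": [
    [[0.012,0.274,0.029,-1.5,0.068,0],[0.012,0.274,0.029,-1.5,0.068,0],[0.012,0.274,0.029,-1.5,0.068,0],[0.012,0.274,0.029,-1.5,0.068,0]]
  ]
}}

```text
t: 32.48
tool_pos: [0.4486, 0.1381, 0.2598]
orientation: [-2.233, -2.142, -0.078]
force: [0.9, -2.2, 0.8]
opening: 0.0098
gripper_force: 30.0
```

```bash
python3 s.py L 102.6
```

```text
32.4833 r 0.105 phi -3.8 tilt -3.9 Tc 0.242 g 30.0 q5 1.6
```

Emit:
{"api": "arm_command", "payload": {
  "deltas": [
    [[0.012,0.276,0,-1.5,0.068,0],[0.012,0.276,0,-1.5,0.068,0],[0.012,0.276,0,-1.5,0.068,0],[0.012,0.276,0,-1.5,0.068,0]]
  ]
}}

```text
t: 32.82
tool_pos: [0.4493, 0.1492, 0.26]
orientation: [2.247, 2.156, -0.04]
force: [1.8, -2.3, 2.3]
opening: 0.0098
gripper_force: 30.0
```

```bash
python3 s.py L 102.6
```

```text
32.8167 r 0.1051 phi 2.3 tilt 2.1 Tc 0.175 g 30.0 q5 1.62
```

Emit:
{"api": "arm_command", "payload": {
  "deltas": [
    [[0.012,0.274,-0.029,-1.5,0.068,0],[0.012,0.274,-0.029,-1.5,0.068,0],[0.012,0.274,-0.029,-1.5,0.068,0],[0.012,0.274,-0.029,-1.5,0.068,0]]
  ]
}}

```text
t: 33.15
tool_pos: [0.4498, 0.1603, 0.259]
orientation: [2.193, 2.104, -0.155]
force: [2.7, -3.8, 3.5]
opening: 0.0099
gripper_force: 30.0
```

```bash
python3 s.py L 102.6
```

```text
33.15 r 0.1051 phi 8.4 tilt 8.1 Tc 0.518 g 30.0 q5 1.64
```

Emit:
{"api": "arm_command", "payload": {
  "deltas": [
    [[0.012,0.27,-0.057,-1.5,0.068,0],[0.012,0.27,-0.057,-1.5,0.068,0],[0.012,0.27,-0.057,-1.5,0.068,0],[0.012,0.27,-0.057,-1.5,0.068,0]]
  ]
}}

```text
t: 33.48
tool_pos: [0.4504, 0.1713, 0.2568]
orientation: [2.135, 2.048, -0.264]
force: [2.3, -4.1, 6.0]
opening: 0.01
gripper_force: 30.0
```

```bash
python3 s.py L 102.6
```

```text
33.4833 r 0.1052 phi 14.5 tilt 14.1 Tc 0.711 g 30.0 q5 1.68
```

Emit:
{"api": "arm_command", "payload": {
  "deltas": [
    [[0.012,0.262,-0.085,-1.5,0.068,0],[0.012,0.262,-0.085,-1.5,0.068,0],[0.012,0.262,-0.085,-1.5,0.068,0],[0.012,0.262,-0.085,-1.5,0.068,0]]
  ]
}}

```text
t: 33.82
tool_pos: [0.4509, 0.1818, 0.2536]
orientation: [2.074, 1.99, -0.368]
force: [3.6, -2.3, 5.5]
opening: 0.0101
gripper_force: 30.0
```

```bash
python3 s.py L 102.6; python3 fit.py | tail -2
```

```text
33.8167 r 0.1052 phi 20.5 tilt 20.1 Tc 0.149 g 30.0 q5 1.72
[ 2.950e-01  2.107e+00  1.480e-01  3.600e-01  7.000e-03  1.920e-01
  1.090e-01  1.000e-02 -2.000e-03  0.000e+00] [0.029 0.109 0.009 0.028 0.019 0.117 0.146 0.027 0.003 0.003] 120.72596366064046 6.255079277843822 rms 0.13668541116066257
```

Emit:
{"api": "arm_command", "payload": {
  "deltas": [
    [[0,0,0,0,0,0],[0,0,0,0,0,0],[0,0,0,0,0,0],[0,0,0,0,0,0],[0.03,0.67,1.78,0,0,0],[0.03,0.67,1.78,0,0,0],[0,0,0,0,0,0],[0,0,0,0,0,0]]
  ],
  "gripper": -0.3
}}

```text
t: 34.48
tool_pos: [0.4512, 0.1955, 0.2889]
orientation: [2.076, 1.993, -0.365]
force: [0.6, 0.3, -1.3]
opening: 0.0328
gripper_force: 0.0
```

```bash
python3 s.py B
```

```text
34.4833 r 0.1432 phi 20.7 tilt 19.9 Tc -0.228 g 0.0 q5 1.79
```

Emit:
{"api": "arm_command", "payload": {
  "deltas": [
    [[-0.065,-1.44,0.454,6,-0.272,0],[-0.067,-1.48,0.301,6,-0.272,0],[-0.068,-1.503,0.145,6,-0.272,0],[-0.069,-1.51,-0.013,6,-0.272,0],[-0.068,-1.5,-0.171,6,-0.272,0],[-0.067,-1.474,-0.327,6,-0.272,0],[-0.065,-1.432,-0.479,6,-0.272,0],[-0.062,-1.374,-0.626,6,-0.272,0],[-0.059,-1.301,-0.766,6,-0.272,0],[-0.055,-1.214,-0.898,6,-0.272,0],[0,0,0,0,0,0],[0,0,0,0,0,0]]
  ]
}}

```text
t: 35.48
tool_pos: [0.4432, 0.0515, 0.2616]
orientation: [-1.863, -1.775, -0.678]
force: [-0.3, -0.2, -0.2]
opening: 0.0326
gripper_force: 0.0
```

Emit:
{"api": "arm_command", "payload": {
  "deltas": [
    [[0,0,0,0,0,0]]
  ]
}}

```text
t: 35.57
tool_pos: [0.4441, 0.053, 0.2639]
orientation: [-1.86, -1.783, -0.679]
force: [0.1, 0.7, 0.3]
opening: 0.0323
gripper_force: 0.0
```

```bash
python3 s.py B; tail -1 log.jsonl | cut -c1-400
```

```text
35.5667 r 0.1426 phi -40.2 tilt -40.0 Tc -0.23 g 0.0 q5 1.77
{"tag": "B", "off": 0, "t": 35.5667, "q": [-0.5206217091886565, -0.19667863056867296, 1.8868305751864813, 0.6227277660429873, 1.773207518277336, -0.4512594529882694], "dq": [0.0420975811663797, -0.02548814853935707, -0.02425798527208684, 0.0012769968464346187, 0.002733708333734017, -0.0010119648706024133], "joint_torque": [-1.7460835352540016, -34.48820471763611, -45.064945220947266, 3.86262014508
```

Emit:
{"api": "arm_command", "payload": {
  "deltas": [
    [[0.07,1.22,-1.455,0,0,0],[0.07,1.22,-1.455,0,0,0],[0,0,0,0,0,0],[0,0,0,0,0,0],[0,0,0,0,0,0]]
  ]
}}

```text
t: 35.98
tool_pos: [0.4459, 0.0781, 0.2366]
orientation: [-1.857, -1.789, -0.68]
force: [-0.0, -0.4, 0.2]
opening: 0.0325
gripper_force: 0.0
```

```bash
python3 s.py B
```

```text
35.9833 r 0.1056 phi -39.4 tilt -40.0 Tc -0.004 g 0.0 q5 1.7
```

Emit:
{"api": "arm_command", "payload": {
  "deltas": [
    [[0,0,0,0,0,0],[0,0,0,0,0,0],[0,0,0,0,0,0],[0,0,0,0,0,0],[0,0,0,0,0,0],[0,0,0,0,0,0]]
  ],
  "gripper": -1
}}

```text
t: 36.48
tool_pos: [0.4455, 0.0772, 0.2356]
orientation: [-1.859, -1.785, -0.68]
force: [-5.0, -3.0, 5.5]
opening: 0.01
gripper_force: 30.0
```

```bash
python3 s.py G
```

```text
36.4833 r 0.1054 phi -40.1 tilt -40.0 Tc -0.173 g 30.0 q5 1.7
```

Emit:
{"api": "arm_command", "payload": {
  "deltas": [
    [[0.013,0.295,0.22,-2,0.091,0],[0.013,0.295,0.22,-2,0.091,0],[0.013,0.295,0.22,-2,0.091,0]]
  ]
}}

```text
t: 36.73
tool_pos: [0.4459, 0.0854, 0.2418]
orientation: [-1.929, -1.85, -0.59]
force: [-3.7, -3.4, -0.2]
opening: 0.0096
gripper_force: 30.0
```

```bash
python3 s.py L 163.2
```

```text
36.7333 r 0.1053 phi -34.5 tilt -33.9 Tc 0.474 g 30.0 q5 1.67
```

Emit:
{"api": "arm_command", "payload": {
  "deltas": [
    [[0.014,0.316,0.188,-2,0.091,0],[0.014,0.316,0.188,-2,0.091,0],[0.014,0.316,0.188,-2,0.091,0]]
  ]
}}

```text
t: 36.98
tool_pos: [0.4464, 0.0949, 0.2477]
orientation: [-1.995, -1.914, -0.497]
force: [-2.6, -4.7, 0.0]
opening: 0.0097
gripper_force: 30.0
```

```bash
python3 s.py L 163.2
```

```text
36.9833 r 0.1054 phi -28.4 tilt -27.8 Tc 0.627 g 30.0 q5 1.64
```

Emit:
{"api": "arm_command", "payload": {
  "deltas": [
    [[0.015,0.335,0.153,-2,0.091,0],[0.015,0.335,0.153,-2,0.091,0],[0.015,0.335,0.153,-2,0.091,0]]
  ]
}}

```text
t: 37.23
tool_pos: [0.447, 0.1049, 0.2525]
orientation: [-2.058, -1.975, -0.399]
force: [-3.1, -6.1, 2.5]
opening: 0.0099
gripper_force: 30.0
```

```bash
python3 s.py L 163.2
```

```text
37.2333 r 0.1054 phi -22.4 tilt -21.8 Tc 0.662 g 30.0 q5 1.62
```

Emit:
{"api": "arm_command", "payload": {
  "deltas": [
    [[0.016,0.348,0.117,-2,0.091,0],[0.016,0.348,0.117,-2,0.091,0],[0.016,0.348,0.117,-2,0.091,0]]
  ]
}}

```text
t: 37.48
tool_pos: [0.4475, 0.1154, 0.2562]
orientation: [-2.119, -2.033, -0.296]
force: [-2.9, -5.7, 2.8]
opening: 0.0097
gripper_force: 30.0
```

```bash
python3 s.py L 163.2
```

```text
37.4833 r 0.1054 phi -16.3 tilt -15.8 Tc 0.623 g 30.0 q5 1.6
```

Emit:
{"api": "arm_command", "payload": {
  "deltas": [
    [[0.016,0.359,0.081,-2,0.091,0],[0.016,0.359,0.081,-2,0.091,0],[0.016,0.359,0.081,-2,0.091,0]]
  ]
}}

```text
t: 37.73
tool_pos: [0.448, 0.1262, 0.2588]
orientation: [-2.178, -2.089, -0.189]
force: [-2.9, -5.9, 4.4]
opening: 0.0101
gripper_force: 30.0
```

```bash
python3 s.py L 163.2
```

```text
37.7333 r 0.1055 phi -10.3 tilt -9.8 Tc 0.581 g 30.0 q5 1.6
```

Emit:
{"api": "arm_command", "payload": {
  "deltas": [
    [[0.016,0.365,0.043,-2,0.091,0],[0.016,0.365,0.043,-2,0.091,0],[0.016,0.365,0.043,-2,0.091,0]]
  ]
}}

```text
t: 37.98
tool_pos: [0.4486, 0.1372, 0.2603]
orientation: [-2.234, -2.143, -0.076]
force: [-2.8, -5.8, 4.1]
opening: 0.0096
gripper_force: 30.0
```

```bash
python3 s.py L 163.2
```

```text
37.9833 r 0.1056 phi -4.3 tilt -3.8 Tc 0.644 g 30.0 q5 1.6
```

Emit:
{"api": "arm_command", "payload": {
  "deltas": [
    [[0.017,0.368,0.004,-2,0.091,0],[0.017,0.368,0.004,-2,0.091,0],[0.017,0.368,0.004,-2,0.091,0]]
  ]
}}

```text
t: 38.23
tool_pos: [0.4492, 0.1483, 0.2606]
orientation: [2.248, 2.156, -0.042]
force: [-2.8, -5.8, 4.6]
opening: 0.0098
gripper_force: 30.0
```

```bash
python3 s.py L 163.2
```

```text
38.2333 r 0.1056 phi 1.8 tilt 2.2 Tc 0.689 g 30.0 q5 1.62
```

Emit:
{"api": "arm_command", "payload": {
  "deltas": [
    [[0.017,0.367,-0.033,-2,0.091,0],[0.017,0.367,-0.033,-2,0.091,0],[0.017,0.367,-0.033,-2,0.091,0]]
  ]
}}

```text
t: 38.48
tool_pos: [0.4498, 0.1593, 0.2597]
orientation: [2.193, 2.103, -0.156]
force: [-1.8, -5.5, 6.0]
opening: 0.0097
gripper_force: 30.0
```

```bash
python3 s.py L 163.2
```

```text
38.4833 r 0.1057 phi 7.8 tilt 8.2 Tc 0.651 g 30.0 q5 1.64
```

Emit:
{"api": "arm_command", "payload": {
  "deltas": [
    [[0.016,0.361,-0.072,-2,0.091,0],[0.016,0.361,-0.072,-2,0.091,0],[0.016,0.361,-0.072,-2,0.091,0]]
  ]
}}

```text
t: 38.73
tool_pos: [0.4503, 0.1702, 0.2577]
orientation: [2.135, 2.048, -0.265]
force: [-1.1, -4.3, 6.9]
opening: 0.0096
gripper_force: 30.0
```

```bash
python3 s.py L 163.2
```

```text
38.7333 r 0.1057 phi 13.8 tilt 14.2 Tc 0.455 g 30.0 q5 1.68
```

Emit:
{"api": "arm_command", "payload": {
  "deltas": [
    [[0.016,0.352,-0.109,-2,0.091,0],[0.016,0.352,-0.109,-2,0.091,0],[0.016,0.352,-0.109,-2,0.091,0]]
  ]
}}

```text
t: 38.98
tool_pos: [0.4509, 0.1809, 0.2545]
orientation: [2.075, 1.99, -0.369]
force: [-0.8, -4.8, 7.9]
opening: 0.0097
gripper_force: 30.0
```

```bash
python3 s.py L 163.2
```

```text
38.9833 r 0.1058 phi 19.9 tilt 20.2 Tc 0.787 g 30.0 q5 1.72
```

Emit:
{"api": "arm_command", "payload": {
  "deltas": [
    [[0.015,0.339,-0.145,-2,0.091,0],[0.015,0.339,-0.145,-2,0.091,0],[0.015,0.339,-0.145,-2,0.091,0]]
  ]
}}

```text
t: 39.23
tool_pos: [0.4514, 0.1911, 0.2502]
orientation: [2.013, 1.929, -0.468]
force: [0.1, -4.0, 7.2]
opening: 0.0098
gripper_force: 30.0
```

```bash
python3 s.py L 163.2
```

```text
39.2333 r 0.1058 phi 25.9 tilt 26.2 Tc 0.537 g 30.0 q5 1.77
```

Emit:
{"api": "arm_command", "payload": {
  "deltas": [
    [[0.015,0.321,-0.18,-2,0.091,0],[0.015,0.321,-0.18,-2,0.091,0],[0.015,0.321,-0.18,-2,0.091,0]]
  ]
}}

```text
t: 39.48
tool_pos: [0.4519, 0.2009, 0.2449]
orientation: [1.948, 1.867, -0.562]
force: [0.2, -3.8, 8.2]
opening: 0.0099
gripper_force: 30.0
```

```bash
python3 s.py L 163.2
```

```text
39.4833 r 0.1059 phi 31.9 tilt 32.2 Tc 0.655 g 30.0 q5 1.82
```

Emit:
{"api": "arm_command", "payload": {
  "deltas": [
    [[0.014,0.3,-0.212,-2,0.091,0],[0.014,0.3,-0.212,-2,0.091,0],[0.014,0.3,-0.212,-2,0.091,0]]
  ]
}}

```text
t: 39.73
tool_pos: [0.4524, 0.21, 0.2386]
orientation: [1.881, 1.803, -0.651]
force: [1.3, -3.3, 8.2]
opening: 0.0097
gripper_force: 30.0
```

```bash
python3 s.py L 163.2
```

```text
39.7333 r 0.1059 phi 37.9 tilt 38.2 Tc 0.614 g 30.0 q5 1.87
```

Emit:
{"api": "arm_command", "payload": {
  "deltas": [
    [[0.013,0.276,-0.243,-2,0.091,0],[0.013,0.276,-0.243,-2,0.091,0],[0.013,0.276,-0.243,-2,0.091,0]]
  ]
}}

```text
t: 39.98
tool_pos: [0.4528, 0.2184, 0.2313]
orientation: [1.813, 1.737, -0.736]
force: [1.5, -2.8, 8.9]
opening: 0.0099
gripper_force: 30.0
```

```bash
python3 s.py L 163.2; python3 fit.py
```

```text
39.9833 r 0.106 phi 43.9 tilt 44.2 Tc 0.691 g 30.0 q5 1.93
k [ 0.46097656 -0.08516556] fb [ 0.16370933  0.08113594 -0.19504739]
H0.14 [0.179 1.816 0.304] sd [0.019 0.131 0.015] rms 0.13 phib deg 104.0
H0.152 [0.211 1.847 0.346] sd [0.02  0.116 0.016] rms 0.135 phib deg 105.8
H0.165 [0.246 1.872 0.392] sd [0.021 0.104 0.017] rms 0.141 phib deg 107.3
H0.18 [0.286 1.893 0.445] sd [0.023 0.094 0.018] rms 0.15 phib deg 108.5
freeH [0.27  1.94  0.174] sd [0.026 0.096 0.005] rms 0.148 phib deg 111.1
H,ft offset [0.333 1.789 0.166 0.02 ] sd [0.032 0.084 0.005 0.006] rms 0.14 phib deg 102.5
bias [0.222 1.904 0.344 0.015] sd [0.026 0.135 0.016 0.021] rms 0.135 phib deg 109.1
[[129.7, -1.0, -0.44, -0.91], [123.7, -1.0, -0.2, -1.55], [117.68, -1.0, -0.44, -1.26], [111.66, -1.0, -0.25, -0.94], [105.62, -1.0, -0.39, -0.07], [99.61, -1.0, -0.48, -1.01], [93.61, -1.0, -0.44, -1.22], [98.84, 1.0, 0.24, 0.99], [104.92, 1.0, 0.17, 2.21], [111.0, 1.0, 0.5, 2.93], [117.08, 1.0, 0.68, 4.78], [123.11, 1.0, 0.13, 4.44], [128.67, 1.0, 0.46, 1.85], [134.79, 1.0, 0.61, 2.35], [140.84, 1.0, 0.64, 4.64], [146.88, 1.0, 0.6, 4.38], [152.91, 1.0, 0.56, 5.39], [158.93, 1.0, 0.62, 4.56], [164.97, 1.0, 0.66, 4.39], [171.0, 1.0, 0.62, 5.2], [177.03, 1.0, 0.42, 5.68], [183.05, 1.0, 0.75, 5.78], [189.09, 1.0, 0.5, 4.74], [195.1, 1.0, 0.61, 4.95], [201.12, 1.0, 0.57, 4.54], [207.13, 1.0, 0.64, 4.52]]
MAP
[ 0.262  1.935  0.156  0.374  0.002  0.067 -0.004 -0.    -0.003  0.   ] [0.026 0.117 0.008 0.028 0.019 0.103 0.137 0.027 0.003 0.003] 110.88596200577199 6.718098748726496 rms 0.1363963646917965
```

Emit:
{"api": "arm_command", "payload": {
  "deltas": [
    [[-0.013,-0.276,0.243,2,-0.091,0],[-0.013,-0.276,0.243,2,-0.091,0],[-0.013,-0.276,0.243,2,-0.091,0]]
  ]
}}

```text
t: 40.23
tool_pos: [0.4524, 0.2107, 0.2362]
orientation: [1.882, 1.808, -0.649]
force: [5.0, -1.6, -3.4]
opening: 0.0099
gripper_force: 30.0
```

```bash
python3 s.py R 163.2
```

```text
40.2333 r 0.1045 phi 39.0 tilt 37.9 Tc 0.035 g 30.0 q5 1.87
```

Emit:
{"api": "arm_command", "payload": {
  "deltas": [
    [[-0.014,-0.3,0.212,2,-0.091,0],[-0.014,-0.3,0.212,2,-0.091,0],[-0.014,-0.3,0.212,2,-0.091,0]]
  ]
}}

```text
t: 40.48
tool_pos: [0.4519, 0.2015, 0.2428]
orientation: [1.95, 1.873, -0.558]
force: [4.0, -1.3, -3.8]
opening: 0.01
gripper_force: 30.0
```

```bash
python3 s.py R 163.2
```

```text
40.4833 r 0.1045 phi 32.8 tilt 31.9 Tc 0.301 g 30.0 q5 1.81
```

Emit:
{"api": "arm_command", "payload": {
  "deltas": [
    [[-0.015,-0.321,0.18,2,-0.091,0],[-0.015,-0.321,0.18,2,-0.091,0],[-0.015,-0.321,0.18,2,-0.091,0]]
  ]
}}

```text
t: 40.73
tool_pos: [0.4514, 0.192, 0.2483]
orientation: [2.015, 1.935, -0.464]
force: [3.6, 0.1, -3.8]
opening: 0.01
gripper_force: 30.0
```

```bash
python3 s.py R 163.2
```

```text
40.7333 r 0.1044 phi 26.8 tilt 25.8 Tc 0.239 g 30.0 q5 1.76
```

Emit:
{"api": "arm_command", "payload": {
  "deltas": [
    [[-0.015,-0.339,0.145,2,-0.091,0],[-0.015,-0.339,0.145,2,-0.091,0],[-0.015,-0.339,0.145,2,-0.091,0]]
  ]
}}

```text
t: 40.98
tool_pos: [0.4509, 0.1819, 0.2526]
orientation: [2.077, 1.995, -0.364]
force: [3.2, 1.7, -5.2]
opening: 0.0097
gripper_force: 30.0
```

```bash
python3 s.py R 163.2
```

```text
40.9833 r 0.1044 phi 20.7 tilt 19.8 Tc -0.163 g 30.0 q5 1.72
```

Emit:
{"api": "arm_command", "payload": {
  "deltas": [
    [[-0.016,-0.352,0.109,2,-0.091,0],[-0.016,-0.352,0.109,2,-0.091,0],[-0.016,-0.352,0.109,2,-0.091,0]]
  ]
}}

```text
t: 41.23
tool_pos: [0.4504, 0.1714, 0.2559]
orientation: [2.137, 2.053, -0.259]
force: [3.3, 2.4, -4.4]
opening: 0.0099
gripper_force: 30.0
```

```bash
python3 s.py R 163.2
```

```text
41.2333 r 0.1043 phi 14.7 tilt 13.8 Tc -0.152 g 30.0 q5 1.68
```

Emit:
{"api": "arm_command", "payload": {
  "deltas": [
    [[-0.016,-0.361,0.072,2,-0.091,0],[-0.016,-0.361,0.072,2,-0.091,0],[-0.016,-0.361,0.072,2,-0.091,0]]
  ]
}}

```text
t: 41.48
tool_pos: [0.4498, 0.1607, 0.2581]
orientation: [2.195, 2.108, -0.15]
force: [3.0, 3.0, -4.6]
opening: 0.0099
gripper_force: 30.0
```

```bash
python3 s.py R 163.2
```

```text
41.4833 r 0.1043 phi 8.7 tilt 7.8 Tc -0.094 g 30.0 q5 1.64
```

Emit:
{"api": "arm_command", "payload": {
  "deltas": [
    [[-0.017,-0.367,0.033,2,-0.091,0],[-0.017,-0.367,0.033,2,-0.091,0],[-0.017,-0.367,0.033,2,-0.091,0]]
  ]
}}

```text
t: 41.73
tool_pos: [0.4493, 0.1497, 0.2591]
orientation: [2.25, 2.161, -0.035]
force: [2.2, 3.8, -5.7]
opening: 0.0099
gripper_force: 30.0
```

```bash
python3 s.py R 163.2
```

```text
41.7333 r 0.1042 phi 2.6 tilt 1.8 Tc -0.047 g 30.0 q5 1.61
```

Emit:
{"api": "arm_command", "payload": {
  "deltas": [
    [[-0.017,-0.368,-0.004,2,-0.091,0],[-0.017,-0.368,-0.004,2,-0.091,0],[-0.017,-0.368,-0.004,2,-0.091,0]]
  ]
}}

```text
t: 41.98
tool_pos: [0.4487, 0.1388, 0.259]
orientation: [-2.229, -2.14, -0.083]
force: [1.8, 4.2, -5.3]
opening: 0.0098
gripper_force: 30.0
```

```bash
python3 s.py R 163.2
```

```text
41.9833 r 0.1042 phi -3.4 tilt -4.2 Tc 0.019 g 30.0 q5 1.6
```

Emit:
{"api": "arm_command", "payload": {
  "deltas": [
    [[-0.016,-0.365,-0.043,2,-0.091,0],[-0.016,-0.365,-0.043,2,-0.091,0],[-0.016,-0.365,-0.043,2,-0.091,0]]
  ]
}}

```text
t: 42.23
tool_pos: [0.4481, 0.1279, 0.2577]
orientation: [-2.173, -2.087, -0.196]
force: [2.5, 5.4, -5.6]
opening: 0.0099
gripper_force: 30.0
```

```bash
python3 s.py R 163.2
```

```text
42.2333 r 0.1041 phi -9.5 tilt -10.2 Tc -0.136 g 30.0 q5 1.59
```

Emit:
{"api": "arm_command", "payload": {
  "deltas": [
    [[-0.016,-0.359,-0.081,2,-0.091,0],[-0.016,-0.359,-0.081,2,-0.091,0],[-0.016,-0.359,-0.081,2,-0.091,0]]
  ]
}}

```text
t: 42.48
tool_pos: [0.4475, 0.1172, 0.2553]
orientation: [-2.114, -2.03, -0.303]
force: [2.1, 6.5, -5.7]
opening: 0.0095
gripper_force: 30.0
```

```bash
python3 s.py R 163.2
```

```text
42.4833 r 0.1041 phi -15.5 tilt -16.3 Tc -0.114 g 30.0 q5 1.6
```

Emit:
{"api": "arm_command", "payload": {
  "deltas": [
    [[-0.016,-0.348,-0.117,2,-0.091,0],[-0.016,-0.348,-0.117,2,-0.091,0],[-0.016,-0.348,-0.117,2,-0.091,0]]
  ]
}}

```text
t: 42.73
tool_pos: [0.447, 0.1068, 0.2518]
orientation: [-2.052, -1.971, -0.406]
force: [3.4, 8.3, -7.4]
opening: 0.0101
gripper_force: 30.0
```

```bash
python3 s.py R 163.2
```

```text
42.7333 r 0.1041 phi -21.6 tilt -22.3 Tc -0.175 g 30.0 q5 1.62
```

Emit:
{"api": "arm_command", "payload": {
  "deltas": [
    [[-0.015,-0.335,-0.153,2,-0.091,0],[-0.015,-0.335,-0.153,2,-0.091,0],[-0.015,-0.335,-0.153,2,-0.091,0]]
  ]
}}

```text
t: 42.98
tool_pos: [0.4465, 0.0969, 0.2472]
orientation: [-1.989, -1.91, -0.503]
force: [2.6, 10.4, -6.3]
opening: 0.0096
gripper_force: 30.0
```

```bash
python3 s.py R 163.2
```

```text
42.9833 r 0.104 phi -27.6 tilt -28.3 Tc -0.477 g 30.0 q5 1.64
```

Emit:
{"api": "arm_command", "payload": {
  "deltas": [
    [[-0.014,-0.316,-0.188,2,-0.091,0],[-0.014,-0.316,-0.188,2,-0.091,0],[-0.014,-0.316,-0.188,2,-0.091,0]]
  ]
}}

```text
t: 43.23
tool_pos: [0.446, 0.0875, 0.2416]
orientation: [-1.923, -1.847, -0.596]
force: [2.7, 10.2, -5.3]
opening: 0.0099
gripper_force: 30.0
```

```bash
python3 s.py R 163.2; python3 fit.py; python3 -c "
from h import *
cv2.imwrite('pics/side2.png',eyes.read_camera('side'))"
```

```text
43.2333 r 0.104 phi -33.6 tilt -34.3 Tc -0.291 g 30.0 q5 1.67
k [ 0.46097656 -0.08516556] fb [ 0.16370933  0.08113594 -0.19504739]
H0.14 [0.213 1.722 0.276] sd [0.019 0.116 0.015] rms 0.143 phib deg 98.6
H0.152 [0.241 1.782 0.322] sd [0.02  0.103 0.015] rms 0.145 phib deg 102.1
H0.165 [0.272 1.832 0.372] sd [0.021 0.092 0.016] rms 0.149 phib deg 105.0
H0.18 [0.309 1.878 0.43 ] sd [0.022 0.084 0.016] rms 0.155 phib deg 107.6
freeH [0.312 1.904 0.18 ] sd [0.023 0.081 0.004] rms 0.156 phib deg 109.1
H,ft offset [0.335 1.848 0.166 0.018] sd [0.022 0.073 0.005 0.005] rms 0.146 phib deg 105.9
bias [0.266 1.977 0.323 0.05 ] sd [0.023 0.108 0.015 0.019] rms 0.14 phib deg 113.3
[[134.79, 1.0, 0.61, 2.35], [140.84, 1.0, 0.64, 4.64], [146.88, 1.0, 0.6, 4.38], [152.91, 1.0, 0.56, 5.39], [158.93, 1.0, 0.62, 4.56], [164.97, 1.0, 0.66, 4.39], [171.0, 1.0, 0.62, 5.2], [177.03, 1.0, 0.42, 5.68], [183.05, 1.0, 0.75, 5.78], [189.09, 1.0, 0.5, 4.74], [195.1, 1.0, 0.61, 4.95], [201.12, 1.0, 0.57, 4.54], [207.13, 1.0, 0.64, 4.52], [202.23, -1.0, 0.04, -3.5], [196.01, -1.0, 0.31, -3.75], [189.97, -1.0, 0.25, -3.24], [183.92, -1.0, -0.14, -4.16], [177.88, -1.0, -0.13, -3.56], [171.85, -1.0, -0.07, -4.04], [165.81, -1.0, -0.02, -5.56], [159.76, -1.0, 0.05, -5.55], [153.74, -1.0, -0.1, -6.41], [147.68, -1.0, -0.08, -7.28], [141.64, -1.0, -0.14, -10.03], [135.6, -1.0, -0.43, -10.46], [129.57, -1.0, -0.25, -10.1]]
MAP
[ 2.940e-01  1.977e+00  1.580e-01  3.670e-01  5.000e-03  1.430e-01
  4.600e-02  4.000e-03 -4.000e-03 -1.000e-03] [0.023 0.094 0.007 0.027 0.019 0.099 0.133 0.027 0.003 0.003] 113.30080039458501 5.387196951790964 rms 0.1401461214324589
```

View pics/side2.png

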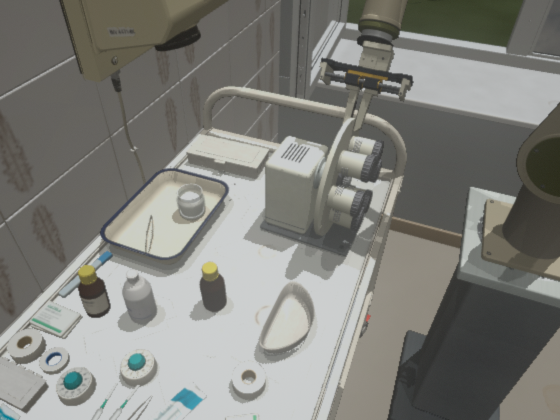

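Emit:
{"api": "arm_command", "payload": {
  "deltas": [
    [[-0.013,-0.295,-0.22,2,-0.091,0],[-0.013,-0.295,-0.22,2,-0.091,0],[-0.013,-0.295,-0.22,2,-0.091,0]]
  ]
}}

```text
t: 43.53
tool_pos: [0.4455, 0.0783, 0.2347]
orientation: [-1.857, -1.783, -0.682]
force: [3.2, 10.9, -9.0]
opening: 0.0098
gripper_force: 30.0
```

```bash
python3 s.py R 163.2
```

```text
43.5333 r 0.104 phi -40.0 tilt -40.2 Tc -0.158 g 30.0 q5 1.7
```

Emit:
{"api": "arm_command", "payload": {
  "deltas": [
    [[-0.012,-0.27,-0.248,2,-0.091,0],[-0.012,-0.27,-0.248,2,-0.091,0],[-0.012,-0.27,-0.248,2,-0.091,0]]
  ]
}}

```text
t: 43.78
tool_pos: [0.4451, 0.0703, 0.2272]
orientation: [-1.787, -1.716, -0.765]
force: [3.3, 13.3, -7.5]
opening: 0.0103
gripper_force: 30.0
```

```bash
python3 s.py R 163.2
```

```text
43.7833 r 0.1039 phi -46.0 tilt -46.2 Tc -0.456 g 30.0 q5 1.74
```

Emit:
{"api": "arm_command", "payload": {
  "deltas": [
    [[-0.011,-0.242,-0.275,2,-0.091,0],[-0.011,-0.242,-0.275,2,-0.091,0],[-0.011,-0.242,-0.275,2,-0.091,0],[-0.011,-0.242,-0.275,2,-0.091,0]]
  ]
}}

```text
t: 44.12
tool_pos: [0.4446, 0.061, 0.2161]
orientation: [-1.692, -1.624, -0.869]
force: [5.1, 18.5, -8.3]
opening: 0.0097
gripper_force: 30.0
```

```bash
python3 s.py R 163.2; python3 fit.py | grep -A1 -E "MAP|free|bias \[|H0.165"
```

```text
44.1167 r 0.1039 phi -54.0 tilt -54.3 Tc -0.539 g 30.0 q5 1.78
H0.165 [0.273 1.844 0.374] sd [0.021 0.087 0.015] rms 0.149 phib deg 105.7
H0.18 [0.31  1.885 0.431] sd [0.022 0.079 0.016] rms 0.155 phib deg 108.0
freeH [0.313 1.904 0.18 ] sd [0.023 0.077 0.004] rms 0.156 phib deg 109.1
H,ft offset [0.326 1.904 0.17  0.011] sd [0.023 0.072 0.005 0.004] rms 0.15 phib deg 109.1
bias [0.268 1.993 0.325 0.051] sd [0.023 0.103 0.014 0.019] rms 0.14 phib deg 114.2
[[152.91, 1.0, 0.56, 5.39], [158.93, 1.0, 0.62, 4.56], [164.97, 1.0, 0.66, 4.39], [171.0, 1.0, 0.62, 5.2], [177.03, 1.0, 0.42, 5.68], [183.05, 1.0, 0.75, 5.78], [189.09, 1.0, 0.5, 4.74], [195.1, 1.0, 0.61, 4.95], [201.12, 1.0, 0.57, 4.54], [207.13, 1.0, 0.64, 4.52], [202.23, -1.0, 0.04, -3.5], [196.01, -1.0, 0.31, -3.75], [189.97, -1.0, 0.25, -3.24], [183.92, -1.0, -0.14, -4.16], [177.88, -1.0, -0.13, -3.56], [171.85, -1.0, -0.07, -4.04], [165.81, -1.0, -0.02, -5.56], [159.76, -1.0, 0.05, -5.55], [153.74, -1.0, -0.1, -6.41], [147.68, -1.0, -0.08, -7.28], [141.64, -1.0, -0.14, -10.03], [135.6, -1.0, -0.43, -10.46], [129.57, -1.0, -0.25, -10.1], [123.22, -1.0, -0.13, -14.04], [117.2, -1.0, -0.42, -14.83], [109.19, -1.0, -0.5, -20.06]]
MAP
[ 2.95e-01  1.99e+00  1.57e-01  3.66e-01  5.00e-03  1.51e-01  5.20e-02
```

Emit:
{"api": "arm_command", "payload": {
  "deltas": [
    [[0.008,0.187,0.086,-1,0.045,0],[0,0,0,0,0,0],[0,0,0,0,0,0],[0,0,0,0,0,0],[0,0,0,0,0,0],[0,0,0,0,0,0]]
  ],
  "squeeze": 45
}}

```text
t: 44.62
tool_pos: [0.4447, 0.0618, 0.217]
orientation: [-1.707, -1.639, -0.854]
force: [1.0, 4.4, -7.6]
opening: 0.0098
gripper_force: 45.0
```

```bash
python3 s.py E; python3 - <<'E'
from h import *
C=np.array([.449,.145,.155]);A=np.array([.99897,-.0454,0]);Y=np.cross([0,0,1.],A)
K,R,t=cam("side");o=-R.T@t;d=R.T@np.linalg.solve(K,[351,126.5,1.]);P0=C-A*.006
p=o+d*((P0-o)@A/(d@A))-P0;a=np.degrees(np.arctan2(p@Y,p[2]));print("pip start r",np.linalg.norm(p),"ang",a)
I=eyes.read_camera("side");cv2.imwrite("pics/side3.png",I)
J=cv2.resize(I[100:260,250:420],(637,600),interpolation=2)
for da in (98,108.7,119):
    b=np.radians(a+da);u=proj("side",P0+.119*(np.sin(b)*Y+np.cos(b)*np.array([0,0,1])));print(da,u,(u-[250,100])*3.75)
cv2.imwrite("pics/crop3.png",J)
E
```

```text
44.6167 r 0.1038 phi -53.3 tilt -53.0 Tc 0.511 g 45.0 q5 1.78
pip start r 0.11722466113053666 ang -16.302975900480043
98 [321.79341884 205.98772448] [269.22532064 397.45396682]
108.7 [320.64494556 214.72996561] [264.91854585 430.23737104]
119 [320.24663923 221.62105972] [263.42489712 456.07897395]
```

View pics/crop3.png

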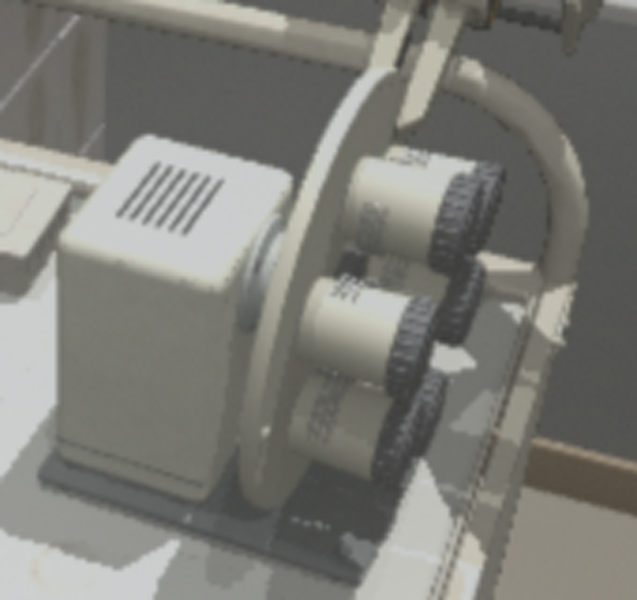

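The pip shows at crop pixel (265,431), against (265,430) predicted, so the wheel did not slip and stands about 109° from its start. The torque fits put the heavy side straight down at 106–114°.

```bash
python3 -c "
from plant import ticket
print(ticket.close_job())"
```

```text
the job is handed in; nothing more can be done
None
```

I handed the job in at about 45 s with the wheel turned about 109° from its start and gripped still at 45 N; my torque fits put the heavy side straight down at 106–114°, within the 20° allowed, but no pass/fail result came back.

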